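# Shoot the growing-plant frames on the registration corner

### The job

Shoot the animation frames that lie about the table, one after the other in order of growth from the smallest plant to the largest: slide each frame, picture upright (soil bar towards the robot), flush into the corner of the two steel fences on the light pad, let go, and press the shutter button fully down while it lies there. Lay the shot frames flat on the wooden board in one straight row along its middle, upright and in order of growth from left to right as seen from the robot. Leave everything else where it is.

Things in the scene. Friction and masses are not known exactly. Their poses are not given: they have to be found in the camera images.
- frame1_mid (a point): frame 1 (may be absent): plywood plate 70 x 50 x 8 mm, 25 g, lying flat; dark picture on top: only a seed, a 10 mm dot on a short stub; a broad soil bar along its bottom edge. Point: the plate's centre, 4 mm above its underside; x (across the 50 mm) to the picture's top, y (along the 70 mm) to its left, z up.
- frame1_corner (a point): top left corner of frame 1's picture: 25 mm along x and 35 mm along y from the plate's centre.
- frame2_mid (a point): frame 2 (may be absent): plywood plate 70 x 50 x 8 mm, 25 g, lying flat; dark picture on top: a short sprout with one pair of leaves; a broad soil bar along its bottom edge. Point: the plate's centre, 4 mm above its underside; x (across the 50 mm) to the picture's top, y (along the 70 mm) to its left, z up.
- frame2_corner (a point): top left corner of frame 2's picture: 25 mm along x and 35 mm along y from the plate's centre.
- frame3_mid (a point): frame 3 (may be absent): plywood plate 70 x 50 x 8 mm, 25 g, lying flat; dark picture on top: a taller plant with two pairs of leaves and a bare tip; a broad soil bar along its bottom edge. Point: the plate's centre, 4 mm above its underside; x (across the 50 mm) to the picture's top, y (along the 70 mm) to its left, z up.
- frame3_corner (a point): top left corner of frame 3's picture: 25 mm along x and 35 mm along y from the plate's centre.
- frame4_mid (a point): frame 4 (may be absent): plywood plate 70 x 50 x 8 mm, 25 g, lying flat; dark picture on top: the full-grown plant, two pairs of leaves and an 18 mm round flower head; a broad soil bar along its bottom edge. Point: the plate's centre, 4 mm above its underside; x (across the 50 mm) to the picture's top, y (along the 70 mm) to its left, z up.
- frame4_corner (a point): top left corner of frame 4's picture: 25 mm along x and 35 mm along y from the plate's centre.
- pad: light pad 160 x 240 mm, 10 mm thick, fixed to the table; origin under its centre, x to its far edge, y to its left. Three low steel strips on it, 5 mm high and 10 mm wide, form the registration corner: a far fence along y, in two pieces with a 46 mm gap between them for a fingertip, and square to it a left stop along x.
- corner (a point): inner corner of the fences at the pad's upper face, axes as the pad's: far fence's face x = 0, left stop's face y = 0. A frame that is home has its top left corner here and lies towards -x, -y. Far fence: strips at y = +10 to -12 mm and -58 to -110 mm, so the gap faces the middle of the frame's top edge; left stop: x = 0 to -50 mm.
- home (a point): where the centre of a frame comes to lie (half-way up the plate, 14 mm above the table) when the frame is home in the corner; axes as the pad's.
- shutter (a joint): shutter release of the camera overhead: travel of the push button in m, 0 up, 0.006 fully down; it springs back. It fires at 0.0042; it takes 5 N to push it fully down.
- shutter_top (a point): centre of the top of the shutter button, a grey round button 26 mm across, 26 mm above the table when up, on a black remote 85 x 50 x 16 mm fixed to the table.
- tray: wooden strip board for the shot frames, 150 x 340 mm, 12 mm thick, fixed to the table, with a 10 mm high, 12 mm wide cleat across each of its short ends and open long sides; origin under its centre, x across it to its far side, y along it to its left end.
- tray_mid (a point): middle of the board's upper face (12 mm above the table); axes as the board's. The row runs along its y axis; the inner faces of the cleats are at y = +158 and -158 mm.
- tape: bystander: roll of blue tape lying flat, 90 mm across, 24 mm high.
- glue: bystander: white glue bottle, 42 mm across, 110 mm tall, standing.
- eraser: bystander: dark eraser 22 x 50 x 13 mm.
- tin: bystander: closed round tin 66 mm across, 45 mm high.
- clamp: bystander: small steel bar clamp with wooden handle, 100 mm long, lying flat.
- offcut: bystander: plain plywood offcut 35 x 130 x 9 mm, without a picture.
Not all that is in view belongs to the job. What is shaped like the part that bears frame4_mid but blue, pink or purple is not meant.

How it is judged:
By the outcome, as a careful person would: the job done as asked, in the order asked, and still so for the second after the job is handed in, with the robot touching nothing.
Of frame1, frame2, frame3, frame4 only 2 to 3 are there at a start; the rules pass over those that are not, and their reading is None.
At some moment in a run one of frame1, frame2, frame3, frame4 may be knocked a few centimetres aside while the robot is not near it.
It also fails if it takes over 210 s, if anything falls off the work surface, if the arm or the gripper's body presses on something with over 40 N, if the wrist force passes 120 N, or if a joint passes its speed limit or range.

### The arm

A 6-joint arm with a two-finger parallel gripper is mounted at the origin on the work surface. World frame = base frame: x ahead of the robot, y to its left, z up, the work surface at z = 0. Lengths are in m, angles in rad, forces in N, time in s.
With the tool pointing down it reaches from about 0.4 to 0.825 m from the base axis. Payload 7 kg.
Tool frame: the origin (TCP) lies between the finger pads; the fingertips stand 14 mm ahead of it and the grasp point (between the pads) lies 5 mm behind it; z points along the fingers, y is the line along which they close (so a half turn about z gives the same grasp; the last joint's range is limited). The gripper opens to 85 mm and grips with 20 to 120 N. Pads are 22 mm wide; open, the fingers measure 114 mm over their backs; the gripper's body (76 mm by 85 mm) begins 54 mm behind the grasp point. The pads swing forward as they close: fully open they stand 13 mm farther back than shut.
Start: joints at [-0.849, 0.359, 0.012, 0, -1.224, -0.288], TCP at [0.284, -0.612, 0.245] pointing down, gripper open.
Joint ranges: [-3.07, 3.07], [-1.43, 2.12], [-1.02, 1.25], [-3.03, 1.67], [-3.05, -0], [-3.03, 3.03]. Speed limits (rad/s): [2.39, 2.39, 3.01, 3.14, 3.14, 3.14].

### API

Orientations are given as a unit quaternion [x, y, z, w].
In Python, from workcell import status, optics, sign_off gives the robot as it stands. The module is installed in compiled form; this text tells all that it offers.
- The arm moves only by the tool jog_arm, never from a script. Its argument "steps" is a list that holds one entry, the list of rows, each a list of 6 numbers: the shift along the tool's x, y, z as a fraction of full scale, then the turn, a rotation vector about the tool's x, y, z as a fraction of full scale. In form: [[[x, y, z, wx, wy, wz], ...]]. A call has 1 to 12 rows; each row is the pose to reach, as a shift and turn from the pose commanded when the call began, along the tool's axes at that moment, turning the shorter way round; what a row does not reach only later rows make up. Full scale, the value 1, is 300 mm for a shift and 180 degrees for a turn. A row lasts 1/8 s, in which the tool goes at most 62.5 mm and 10.7 degrees, less where a joint would pass 70% of its speed; a pose out of reach is approached as far as the arm can. A call with a number of a shift or a turn outside -1 to 1 is refused whole. A call with a gripper value outside its range is refused whole. "hand" is the closure, from -1 (fully open) to 1 (shut), set as the call begins (left out, the last holds). The fingers move at their own pace and stop on an object; "force" is the grip in N (left out, the last holds). Time passes only in rows, so rows that repeat a pose let the fingers close. It gives the time, the measured TCP pose, the force, the opening and the grip force at its end, in the units of the state.
- status.read_state(): the state, without advancing time (a new reading comes with each control period).
- optics.camera(name): name is "side" or "top" or "wrist"; returns the picture (384x512x3 uint8, red, green, blue); there is no depth.
- optics.camera_model(name): a dict with "fovy" (degrees; the focal length in pixels is half the picture's height over the tangent of half this angle, whatever the lens; pixels are square), "cx", "cy" (the principal point, pixels), "R" (3x3) and "t" (3): a world point X has camera coordinates R X + t; the wrist camera has in their place "tool_from_camera" (4x4, takes a point from camera to tool coordinates, whose origin is the TCP and whose axes are the flange's). Camera axes: x right, y down, z forward; pixel columns grow to the right and rows downward; lengths in m; the calibration is good to about 2 mm. A picture is of the moment at which its call begins: read the wrist's pose just before it. camera_model takes no time and is no camera call.
- sign_off(): hands the job in; it is judged then, once.
Trained networks look in the newest picture that a camera, given by its name, has taken for a name from the list of things; names that differ only in an ending like _2 or _b are one class to them, and where a whole thing is asked for, a point or a joint stands for the part that bears it (a point fixed in the world has none). Each returns a list of dicts, best first, with "conf" (0 to 1); they miss things now and then, are a little off and sometimes report something else, mostly with a low value. They report only what shows in the picture. A call takes as long as a camera call. They do not tell look-alikes from the thing itself.
- optics.outline_of(camera, label): "mask" (384x512 bool, what is visible of it) and "centre" ([row, column] in pixels, amid what is visible of it).
- optics.place_of(camera, label): "centre" ([row, column] in pixels: a listed point, or the origin of a listed thing).
The state is a dict: "time": time; "joint_pos": joint angles; "dq": joint speeds; "effort": joint torques, N m; "eef_pos": TCP position; "orientation": TCP orientation; "wrist_force": force on the tool from outside, world axes, zero at the start; "wrist_torque": the same for the moment, N m; "grip_width": opening from 0.0 (shut) to 1.0 (fully open); "gripper_force": force on a finger pad.
Only numpy, scipy, OpenCV 4.12 (cv2) and the standard library are available. Lean on these libraries where they do the work, as an engineer would, in place of code of your own. Each camera call takes 0.05 s, during which the arm holds its last target. There are 200 camera calls.

## Working session

There is one attempt and no reset: what is moved stays moved. The work goes in short steps, Python scripts to look and compute and a tool call to move; the robot and the scene stay as the last step left them, time stands still between calls to the robot, and variables do not carry over. Pictures are saved under pics/ and viewed, at most 14 in all, crops included, and the job is handed in when it is done.

Besides the shell and the picture viewer there is one more tool, called as name(argument=value, ...), one argument or row to a line, values as JSON. jog_arm: Moves the arm, as the interface text tells. Its arguments: {"type":"object","properties":{"steps":{"type":"array","items":{"type":"array","items":{"type":"array","items":{"type":"number","minimum":-1,"maximum":1}}}},"hand":{"type":"number"},"force":{"type":"number"}},"required":["steps"]}

```bash
mkdir -p pics; cat > h.py <<'E'
import numpy as np, cv2
from workcell import status, optics, sign_off
from scipy.spatial.transform import Rotation as Ro
def cam(name):
    m=optics.camera_model(name)
    if 'R' in m: return m,np.array(m['R']),np.array(m['t'])
    s=status.read_state(); T=np.eye(4); T[:3,:3]=Ro.from_quat(s['orientation']).as_matrix(); T[:3,3]=s['eef_pos']
    W=np.linalg.inv(T@np.array(m['tool_from_camera'])); return m,W[:3,:3],W[:3,3]
def ray(name,rc,z,c=None):
    m,R,t=c or cam(name); f=192/np.tan(np.radians(m['fovy'])/2)
    d=R.T@np.array([(rc[1]-m['cx'])/f,(rc[0]-m['cy'])/f,1]); o=-R.T@t
    return (o+d*(z-o[2])/d[2])[:2]
def proj(name,X,c=None):
    m,R,t=c or cam(name); f=192/np.tan(np.radians(m['fovy'])/2); p=R@np.array(X)+t
    return np.array([m['cx']+f*p[0]/p[2],m['cy']+f*p[1]/p[2]])
def snap(name,fn,k=1.5):
    im=optics.camera(name); cv2.imwrite('pics/'+fn,cv2.resize(im[:,:,::-1],None,fx=k,fy=k,interpolation=cv2.INTER_CUBIC)); return im
E
python3 - <<'E'
from h import *
np.set_printoptions(precision=4,suppress=True)
print(status.read_state())
for n in('top','side','wrist'): print(n,optics.camera_model(n))
snap('top','top0.png')
Z=dict(pad=0,corner=.01,home=.014,shutter_top=.026,tray=0,tray_mid=.012)
for l in ['frame1_mid','frame2_mid','frame3_mid','frame4_mid','frame1_corner','frame2_corner','frame3_corner','frame4_corner','pad','corner','home','shutter_top','tray','tray_mid']:
    z=Z.get(l,.004 if 'mid' in l else .008)
    print(l,[(np.round(r['conf'],2),np.round(r['centre']),ray('top',r['centre'],z)) for r in optics.place_of('top',l)])
E
```

```text
{'time': 0.0, 'joint_pos': array([-0.8489,  0.3594,  0.011 , -0.0003, -1.2241, -0.2881]), 'dq': array([ 0.0015, -0.0019, -0.0006,  0.0008,  0.0009, -0.0001]), 'effort': array([  0.0011, -58.3319,  29.3415,   6.9363,  -0.0061,  -0.    ]), 'eef_pos': array([ 0.2835, -0.612 ,  0.2444]), 'orientation': array([-0.2151,  0.9766,  0.0008, -0.0003]), 'wrist_force': array([-0.299 , -0.5838, -0.0892]), 'wrist_torque': array([-0.0646,  0.0123, -0.0044]), 'gripper_force': 0.0, 'grip_width': 1.0018500518931688}
top {'fovy': 49.40497589920418, 'cx': 259.4050332489047, 'cy': 190.1407718681465, 'R': array([[-0.018 , -0.9994, -0.0282],
       [-0.9882,  0.0221, -0.1516],
       [ 0.1521,  0.0251, -0.988 ]]), 't': array([-0.0582,  0.5418,  1.1074])}
side {'fovy': 48.40734290859639, 'cx': 254.61436532915815, 'cy': 186.1661053324649, 'R': array([[-0.8765, -0.4814, -0.0003],
       [-0.359 ,  0.6541, -0.6657],
       [ 0.3207, -0.5834, -0.7462]]), 't': array([0.4249, 0.2665, 1.2385])}
wrist {'fovy': 61.269007398752585, 'cx': 253.6555255055531, 'cy': 187.58226843735605, 'tool_from_camera': array([[ 0.0013
[... 1706 characters left out ...]
t64(0.77), array([169., 286.]), array([ 0.6054, -0.1446]))]
corner [(np.float64(0.78), array([162., 264.]), array([ 0.6266, -0.0841]))]
home [(np.float64(0.82), array([166., 281.]), array([ 0.6115, -0.1321])), (np.float64(0.55), array([126., 150.]), array([0.7395, 0.2462])), (np.float64(0.44), array([229., 316.]), array([ 0.4316, -0.2224]))]
shutter_top [(np.float64(0.43), array([229., 221.]), array([0.4357, 0.0389]))]
tray [(np.float64(0.76), array([209., 125.]), array([0.5005, 0.3163])), (np.float64(0.15), array([124., 197.]), array([0.7464, 0.1111]))]
tray_mid [(np.float64(0.9), array([209., 122.]), array([0.4999, 0.3198])), (np.float64(0.3), array([208., 128.]), array([0.5018, 0.3039]))]
```

View pics/top0.png

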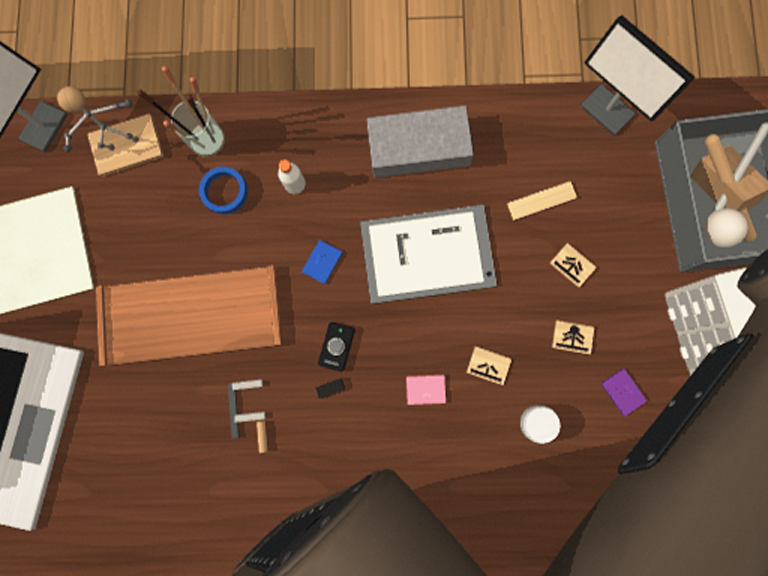

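Top view (1.5x): sprout frame 2 at (490,366), frame 4 (flower) at (573,337) and frame 3 (bare tip) at (573,265). Frame 1 is absent. The pad is around (427,253), the shutter at (337,346) and the tray around (190,315). The blue, pink and purple plates are decoys.

```bash
python3 - <<'E'
from h import *
np.set_printoptions(precision=4,suppress=True)
im=optics.camera('top'); c=cam('top')
def poly(mask,z):
    cs,_=cv2.findContours(mask.astype(np.uint8),0,2); k=max(cs,key=cv2.contourArea)[:,0,:]
    P=np.array([ray('top',(p[1],p[0]),z,c) for p in k],np.float32)*1000
    (x,y),(w,h),a=cv2.minAreaRect(P); return np.round([x,y,w,h,a],1)
for l,z in [('pad',.01),('tray',.012),('shutter_top',.016),('frame2_mid',.008),('frame3_mid',.008),('frame4_mid',.008),('offcut',.009),('clamp',.01),('tin',.045),('eraser',.013),('glue',.05),('tape',.024)]:
    for r in optics.outline_of('top',l)[:4]: print(l,round(float(r['conf']),2),np.round(r['centre']),poly(r['mask'],z))
# ortho view z=.01, 2px/mm... x .38-.76 , y -.45-.10
s=1.4;x1,y1=.78,.08
W=[(x1,y1),(x1,-.48),(.36,-.48),(.36,y1)]
src=np.float32([proj('top',(x,y,.01),c) for x,y in W]); dst=np.float32([((y1-y)*1000*s,(x1-x)*1000*s) for x,y in W])
o=cv2.warpPerspective(im,cv2.getPerspectiveTransform(src,dst),(int(560*s),int(420*s)),flags=cv2.INTER_CUBIC)
cv2.imwrite('pics/ortho.png',o[:,:,::-1])
E
```

```text
pad 0.85 [172. 283.] [ 604.1 -142.7  164.9  241.8    6.8]
tray 0.98 [209. 126.] [496.1 311.2 153.3 347.    5.7]
shutter_top 0.74 [260. 218.] [355.8  42.9  19.2  47.7  19.3]
shutter_top 0.65 [172. 287.] [ 603.3 -141.9  162.1  241.9    6.3]
shutter_top 0.61 [230. 224.] [432.5  33.9  19.8  21.4  44.1]
frame2_mid 0.9 [245. 328.] [ 392.  -248.2   71.2   51.6   70.5]
frame2_mid 0.52 [132. 360.] [ 702.4 -362.5   37.   128.7   19. ]
frame2_mid 0.51 [121. 145.] [740.9 251.   95.4  93.8  88.5]
frame2_mid 0.48 [209. 126.] [495.5 313.4 152.3 347.1   5.3]
frame3_mid 0.64 [173. 380.] [ 576.6 -412.9   68.5   48.5   47.4]
frame4_mid 0.98 [178. 212.] [591.1  59.7  53.1  70.6  61.9]
frame4_mid 0.74 [260. 284.] [ 349.5 -131.2   69.    48.9   89. ]
frame4_mid 0.69 [266. 415.] [ 339.1 -490.4   70.6   52.4   31.5]
frame4_mid 0.66 [224. 385.] [ 439.7 -405.1   73.4   50.9   77.5]
offcut 0.85 [133. 362.] [ 702.4 -362.6   37.4  131.6   19. ]
clamp 0.68 [280. 163.] [306.3 197.9 129.2  62.6   4.9]
tin 0.6 [284. 359.] [ 286.9 -328.4   66.    61.8   89. ]
eraser 0.27 [225. 384.] [ 440.8 -402.8   74.2   51.8   77.5]
glue 0.85 [116. 194.] [746.5 113.3  62.8  38.   43.3]
glue 0.69 [280. 164.] [307.5 187.6 125.5  61.1   7.7]
```

View pics/ortho.png

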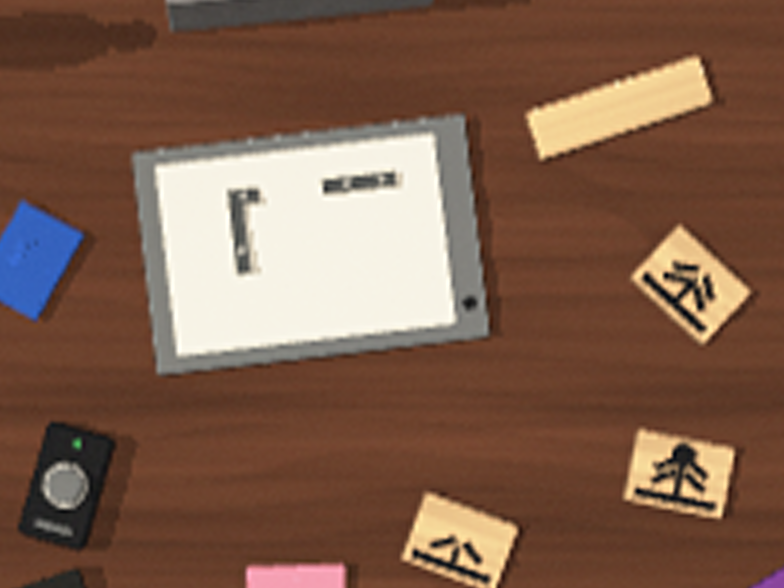

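The orthorectified view shows frame 2 at about (460,540), frame 4 at (680,473) and frame 3 at (692,284). The registration corner is near (247,203). I'm moving above frame 2.

jog_arm(
  steps=[
    [[-0.837, 0.947, 0.25, 0, 0, -0.254], [-0.837, 0.947, 0.25, 0, 0, -0.254], [-0.837, 0.947, 0.25, 0, 0, -0.254], [-0.837, 0.947, 0.25, 0, 0, -0.254], [-0.837, 0.947, 0.25, 0, 0, -0.254], [-0.837, 0.947, 0.25, 0, 0, -0.254], [-0.837, 0.947, 0.25, 0, 0, -0.254], [-0.837, 0.947, 0.25, 0, 0, -0.254], [-0.837, 0.947, 0.25, 0, 0, -0.254], [-0.837, 0.947, 0.25, 0, 0, -0.254], [-0.837, 0.947, 0.25, 0, 0, -0.254], [-0.837, 0.947, 0.25, 0, 0, -0.254]],
  ],
  hand=-1,
)

```text
time: 2.9
eef_pos: [0.3919, -0.2496, 0.1703]
orientation: [-0.577, 0.817, 0.0, -0.0]
wrist_force: [-0.2, -0.4, -0.8]
grip_width: 1.0
gripper_force: 0.0
```

```bash
cat >> h.py <<'E'
np.set_printoptions(precision=4,suppress=True)
def plan(*wps):
    """wps: (x,y,z,psi deg): tool y at psi+180. prints rows relative to the present pose"""
    s=status.read_state(); R=Ro.from_quat(s['orientation']).as_matrix(); p=s['eef_pos']
    print('t',round(s['time'],1),'pos',p,'psi',round(np.degrees(np.arctan2(-R[1,1],-R[0,1])),1),'F',s['wrist_force'],'w',round(s['grip_width'],3),'gf',s['gripper_force'])
    for w in wps:
        d=R.T@(np.array(w[:3])-p)/.3; a=np.radians(w[3]+180)
        y=np.array([np.cos(a),np.sin(a),0]);z=np.array([0,0,-1.]);G=np.column_stack([np.cross(y,z),y,z])
        r=Ro.from_matrix(R.T@G).as_rotvec()/np.pi
        print(np.round(np.r_[d,r],4).tolist(), 'rows>=',int(np.ceil(max(np.linalg.norm(d)*.3/.0625,np.linalg.norm(r)*180/10.7))))
def rect(mask,z,c,name='wrist'):
    cs,_=cv2.findContours(mask.astype(np.uint8),0,2); k=max(cs,key=cv2.contourArea)[:,0,:]
    P=np.array([ray(name,(p[1],p[0]),z,c) for p in k],np.float32)*1000
    (x,y),(w,h),a=cv2.minAreaRect(P); 
    if w>h: w,h,a=h,w,a-90
    return np.round([x,y,w,h,a],1)   # w short side direction angle a
def frames(labels,z=.008,name='wrist'):
    c=cam(name)
    for l in labels:
        for r in optics.outline_of(name,l)[:3]: print(l,round(float(r['conf']),2),np.round(r['centre']),rect(r['mask'],z,c,name))
E
python3 - <<'E'
from h import *
snap('wrist','w1.png'); frames(['frame2_mid']); c=cam('wrist')
for l,z in[('frame2_mid',.004),('frame2_corner',.008)]: print(l,[(r['conf'],ray('wrist',r['centre'],z,c)) for r in optics.place_of('wrist',l)])
plan((.392,-.248,.06,-19.5))
E
```

```text
frame2_mid 0.87 [173. 254.] [ 392.5 -249.6   50.1   72.4  -20. ]
frame2_mid [(0.56, array([ 0.3895, -0.2484])), (0.25, array([ 0.2867, -0.3341]))]
frame2_corner [(0.81, array([ 0.4295, -0.226 ]))]
t 3.1 pos [ 0.3921 -0.2492  0.1703] psi -19.4 F [-0.1635  0.0303 -0.5155] w 1.003 gf 0.0
[-0.0037, 0.0017, 0.3678, -0.0, -0.0, 0.0004] rows>= 2
```

View pics/w1.png

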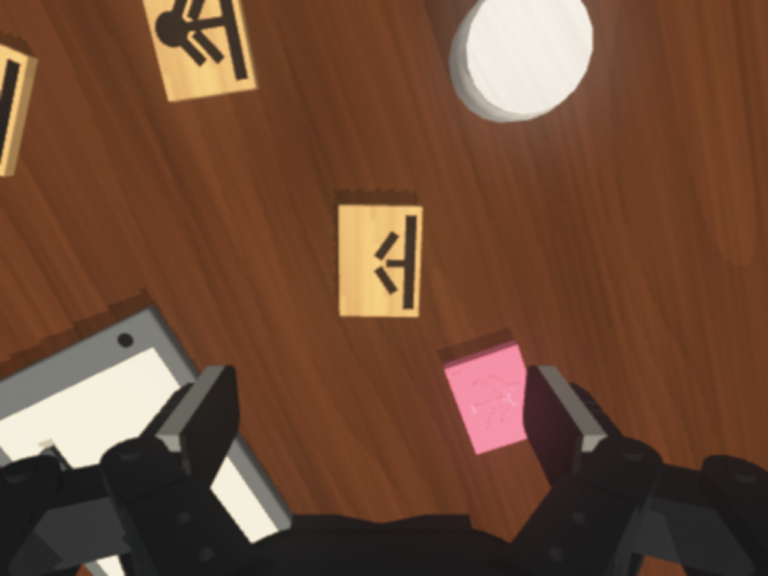

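Frame 2 is centred at (380,260), soil bar to the right (towards the robot), with the fingers straddling it. I'll descend.

jog_arm(
  steps=[
    [[-0.004, 0.0, 0.2, 0, 0, -0.002], [-0.004, 0.0, 0.4, 0, 0, -0.002], [-0.004, 0.0, 0.47, 0, 0, -0.002], [-0.004, 0.0, 0.515, 0, 0, -0.002], [-0.004, 0.0, 0.515, 0, 0, -0.002], [-0.004, 0.0, 0.515, 0, 0, -0.002]],
  ],
)

```text
time: 3.85
eef_pos: [0.3934, -0.2482, 0.0167]
orientation: [-0.58, 0.814, -0.001, 0.001]
wrist_force: [-0.6, -0.3, 0.2]
grip_width: 1.003
gripper_force: 0.0
```

jog_arm(
  steps=[
    [[0, 0, 0, 0, 0, 0], [0, 0, 0, 0, 0, 0], [0, 0, 0, 0, 0, 0], [0, 0, 0, 0, 0, 0], [0, 0, 0, 0, 0, 0], [0, 0, 0, 0, 0, 0], [0, 0, 0, 0, 0, 0]],
  ],
  hand=1,
  force=25,
)

```text
time: 4.72
eef_pos: [0.393, -0.2481, 0.0166]
orientation: [-0.58, 0.814, -0.0, 0.0]
wrist_force: [-2.3, 1.8, 7.5]
grip_width: 0.572
gripper_force: 24.6
```

```bash
python3 - <<'E'
from h import *
plan((.393,-.248,.06,-20),(.393,-.248,.15,-20),(.61,-.02,.16,6.6))
E
```

```text
t 4.7 pos [ 0.393  -0.2481  0.0166] psi -19.1 F [-2.2936  1.7647  7.4714] w 0.572 gf 24.605468816589564
[-0.0004, -0.0002, -0.1445, -0.0004, 0.0, 0.0052] rows>= 1
[-0.0004, -0.0006, -0.4445, -0.0004, 0.0, 0.0052] rows>= 3
[-0.955, -0.4361, -0.4772, -0.0004, -0.0001, -0.1426] rows>= 6
```

jog_arm(
  steps=[
    [[0, 0, -0.1, 0, 0, 0], [0, 0, -0.25, 0, 0, 0], [0, 0, -0.44, 0, 0, 0], [-0.955, -0.436, -0.477, 0, 0, -0.1426], [-0.955, -0.436, -0.477, 0, 0, -0.1426], [-0.955, -0.436, -0.477, 0, 0, -0.1426], [-0.955, -0.436, -0.477, 0, 0, -0.1426], [-0.955, -0.436, -0.477, 0, 0, -0.1426], [-0.955, -0.436, -0.477, 0, 0, -0.1426], [-0.955, -0.436, -0.477, 0, 0, -0.1426], [-0.955, -0.436, -0.477, 0, 0, -0.1426], [-0.955, -0.436, -0.477, 0, 0, -0.1426]],
  ],
)

```text
time: 6.22
eef_pos: [0.6091, -0.0209, 0.1593]
orientation: [0.746, -0.666, 0.0, -0.0]
wrist_force: [-0.2, 0.4, -0.5]
grip_width: 0.574
gripper_force: 26.1
```

```bash
python3 - <<'E'
from h import *
plan((.6,-.02,.16,6.6))
im=optics.camera('wrist'); c=cam('wrist')
for l,z in[('corner',.01),('home',.014),('pad',0)]: print(l,[(round(r['conf'],2),np.round(r['centre']),ray('wrist',r['centre'],z,c)) for r in optics.place_of('wrist',l)])
frames(['pad'],.01)
s=3.2;x1,y1=.68,-.04   # ortho at z=.015: 240mm wide(y) x 160
W=[(x1,y1),(x1,y1-.24),(x1-.17,y1-.24),(x1-.17,y1)]
src=np.float32([proj('wrist',(x,y,.010),c) for x,y in W]); dst=np.float32([((y1-y)*1000*s,(x1-x)*1000*s) for x,y in W])
o=cv2.warpPerspective(im,cv2.getPerspectiveTransform(src,dst),(int(240*s),int(170*s)),flags=cv2.INTER_CUBIC)
cv2.imwrite('pics/pad.png',o[:,:,::-1])
E
```

```text
t 6.2 pos [ 0.6091 -0.0209  0.1593] psi 6.5 F [-0.2388  0.3758 -0.4779] w 0.574 gf 26.108686302322894
[-0.0064, 0.03, -0.0025, -0.0001, 0.0, -0.0004] rows>= 1
corner [(0.75, array([ 90., 229.]), array([ 0.637 , -0.0921]))]
home [(0.83, array([ 44., 263.]), array([ 0.6136, -0.1288])), (0.63, array([ 88., 231.]), array([ 0.6356, -0.0937]))]
pad [(0.77, array([ 32., 275.]), array([ 0.6053, -0.1407]))]
pad 0.83 [ 83. 277.] [600.7 -92.  138.7 159.5 -83.4]
```

View pics/pad.png

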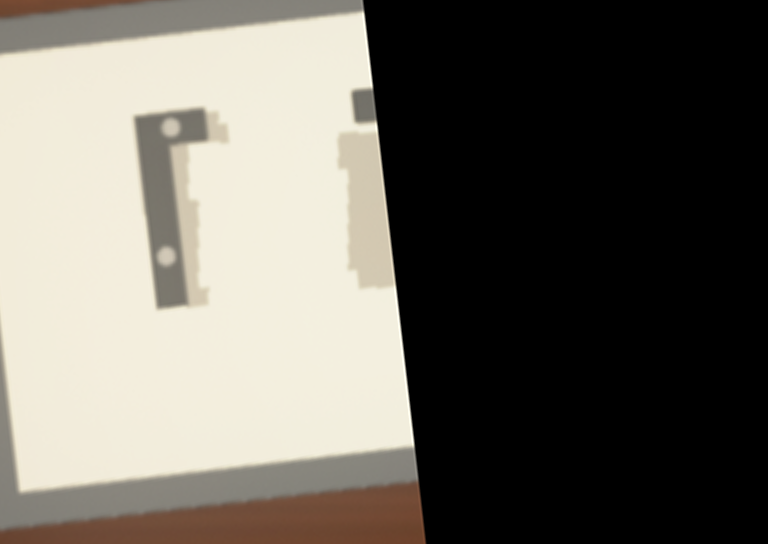

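The corner shows at (172,145), which gives world (0.635,-0.094) and pad yaw 6.6°. Home is about (0.614,-0.131). I'll lower the frame 6 mm short on both axes, then slide it in.

```bash
python3 - <<'E'
from h import *
plan((.6086,-.138,.16,6.6),(.6086,-.138,.05,6.6),(.6086,-.138,.0275,6.6))
E
```

```text
t 6.5 pos [ 0.6096 -0.0203  0.1591] psi 6.6 F [-0.3068 -1.2366 -0.599 ] w 0.571 gf 26.10848320531659
[0.3894, 0.0482, -0.0031, -0.0001, 0.0, -0.0002] rows>= 2
[0.3894, 0.0483, 0.3636, -0.0001, 0.0, -0.0002] rows>= 3
[0.3894, 0.0484, 0.4386, -0.0001, 0.0, -0.0002] rows>= 3
```

jog_arm(
  steps=[
    [[0.389, 0.048, 0, 0, 0, 0], [0.389, 0.048, 0, 0, 0, 0], [0.389, 0.048, 0, 0, 0, 0], [0.389, 0.048, 0.2, 0, 0, 0], [0.389, 0.048, 0.36, 0, 0, 0], [0.389, 0.048, 0.4, 0, 0, 0], [0.389, 0.048, 0.42, 0, 0, 0], [0.389, 0.048, 0.439, 0, 0, 0], [0.389, 0.048, 0.439, 0, 0, 0], [0.389, 0.048, 0.439, 0, 0, 0]],
  ],
)

```text
time: 7.72
eef_pos: [0.6094, -0.1375, 0.0283]
orientation: [0.747, -0.665, 0.001, -0.001]
wrist_force: [0.1, -0.2, -0.4]
grip_width: 0.568
gripper_force: 26.1
```

jog_arm(
  steps=[
    [[-0.007, -0.007, 0, 0, 0, 0], [-0.013, -0.013, 0, 0, 0, 0], [-0.017, -0.017, 0, 0, 0, 0], [-0.02, -0.02, 0, 0, 0, 0], [-0.02, -0.02, 0, 0, 0, 0]],
  ],
)

```text
time: 8.35
eef_pos: [0.614, -0.1308, 0.0271]
orientation: [0.747, -0.665, -0.0, 0.0]
wrist_force: [-0.5, 0.7, 0.6]
grip_width: 0.565
gripper_force: 26.1
```

jog_arm(
  steps=[
    [[-0.003, -0.003, 0.001, 0, 0, 0], [-0.005, -0.005, 0.001, 0, 0, 0], [-0.007, -0.007, 0.002, 0, 0, 0], [-0.007, -0.007, 0.002, 0, 0, 0]],
  ],
)

```text
time: 8.85
eef_pos: [0.6143, -0.1304, 0.0268]
orientation: [0.747, -0.665, -0.001, 0.002]
wrist_force: [-5.3, -9.6, 4.9]
grip_width: 0.569
gripper_force: 26.7
```

Contact on both fences. Next I open, rise and look.

jog_arm(
  steps=[
    [[0, 0, 0, 0, 0, 0], [0, 0, 0, 0, 0, 0], [0, 0, 0, 0, 0, 0], [0, 0, 0, 0, 0, 0], [0, 0, -0.1, 0, 0, 0], [0, 0, -0.3, 0, 0, 0], [0, 0, -0.45, 0, 0, 0], [0, 0, -0.45, 0, 0, 0]],
  ],
  hand=-1,
)

```text
time: 9.85
eef_pos: [0.6184, -0.1285, 0.1663]
orientation: [0.747, -0.665, 0.003, -0.003]
wrist_force: [-0.6, 0.3, 0.2]
grip_width: 0.998
gripper_force: 0.0
```

```bash
cat >> h.py <<'E'
def ortho(fn,x1,y1,h,w,s,z,name='wrist'):
    im=optics.camera(name); c=cam(name)
    W=[(x1,y1),(x1,y1-w),(x1-h,y1-w),(x1-h,y1)]
    src=np.float32([proj(name,(x,y,z),c) for x,y in W]); dst=np.float32([((y1-y)*1000*s,(x1-x)*1000*s) for x,y in W])
    o=cv2.warpPerspective(im,cv2.getPerspectiveTransform(src,dst),(int(w*1000*s),int(h*1000*s)),flags=cv2.INTER_CUBIC)
    cv2.imwrite('pics/'+fn,o[:,:,::-1])
E
python3 - <<'E'
from h import *
plan((.436,.036,.16,6.6),(.436,.036,.06,6.6))
ortho('home2.png',.67,-.06,.13,.14,5,.018); frames(['frame2_mid'],.018)
c=cam('top')
im=optics.camera('top')
for r in optics.place_of('top','shutter_top'): print(r['conf'],r['centre'],ray('top',r['centre'],.026,c))
g=cv2.cvtColor(im,cv2.COLOR_RGB2GRAY)[215:250,205:245]
print(cv2.HoughCircles(cv2.resize(g,None,fx=4,fy=4,interpolation=2),3,1.5,100,param1=60,param2=0.6,minRadius=12,maxRadius=30))
print('radius px orig expected',13e-3*np.linalg.norm(proj('top',(.436,.037,.026),c)-proj('top',(.437,.037,.026),c))*1000)
E
```

```text
t 9.8 pos [ 0.6184 -0.1285  0.1663] psi 6.6 F [-0.5999  0.2643  0.2278] w 0.998 gf 0.0
[-0.6149, 0.5407, 0.016, -0.0026, -0.0003, 0.0002] rows>= 4
[-0.6152, 0.5434, 0.3493, -0.0026, -0.0003, 0.0002] rows>= 5
frame2_mid 0.72 [173. 262.] [ 611.6 -131.6   51.    71.2    6.7]
0.68 [207.8, 125.8] [0.5012 0.3053]
0.51 [230.3, 225.3] [0.433  0.0271]
[[[74.25 62.25 20.55]]]
radius px orig expected 4.733584984955757
```

View pics/home2.png

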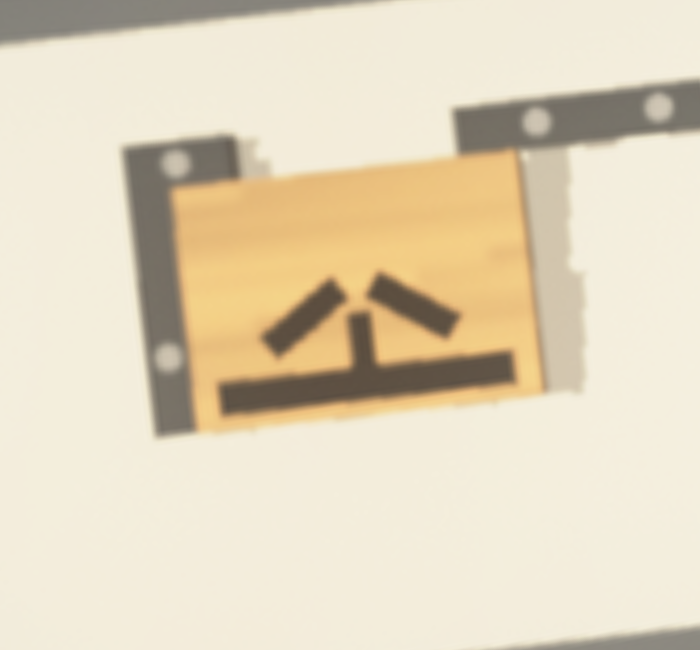

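Frame 2 is flush: its top edge meets both far strips and its left edge meets the stop. Now the shutter at (0.433,0.032).

jog_arm(
  steps=[
    [[-0.596, 0.554, 0, 0, 0, 0], [-0.596, 0.554, 0, 0, 0, 0], [-0.596, 0.554, 0, 0, 0, 0], [-0.596, 0.554, 0.1, 0, 0, 0], [-0.596, 0.554, 0.25, 0, 0, 0], [-0.596, 0.554, 0.37, 0, 0, 0], [-0.596, 0.554, 0.39, 0, 0, 0], [-0.596, 0.554, 0.39, 0, 0, 0]],
  ],
  hand=1,
)

```text
time: 11.05
eef_pos: [0.4302, 0.0297, 0.0445]
orientation: [0.747, -0.665, -0.0, 0.001]
wrist_force: [-0.6, 0.4, -0.3]
grip_width: 0.001
gripper_force: 0.0
```

```bash
python3 - <<'E'
from h import *
plan((.433,.032,.04,6.6))
snap('wrist','sh.png',1.2)
c=cam('wrist')
for r in optics.place_of('wrist','shutter_top'): print(r['conf'],r['centre'],ray('wrist',r['centre'],.026,c))
print(proj('wrist',(.433,.032,.026),c)*1.2)
E
```

```text
t 11.1 pos [0.4302 0.0297 0.0445] psi 6.6 F [-0.6151  0.4368 -0.3245] w 0.001 gf 0.0
[-0.0065, -0.01, 0.0148, 0.0005, -0.0003, 0.0] rows>= 1
0.75 [248.9, 246.6] [0.4333 0.0335]
[296.9479 295.6086]
```

View pics/sh.png

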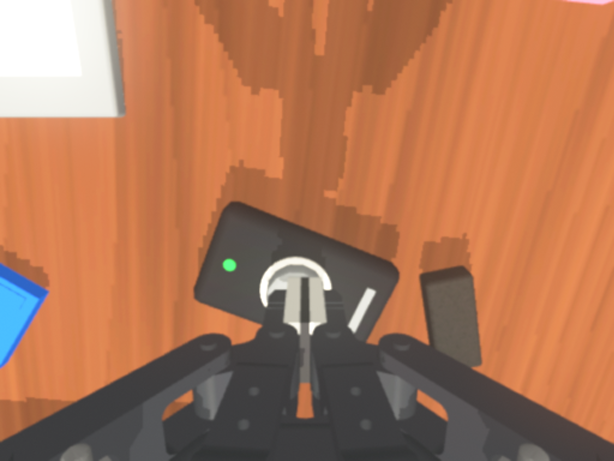

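The closed tips sit over the button at about (295,290), and the network agrees. I'll press.

jog_arm(
  steps=[
    [[-0.012, -0.011, 0.01, 0, 0, 0], [-0.012, -0.011, 0.02, 0, 0, 0], [-0.012, -0.011, 0.03, 0, 0, 0], [-0.012, -0.011, 0.035, 0, 0, 0], [-0.012, -0.011, 0.035, 0, 0, 0]],
  ],
)

```text
time: 11.78
eef_pos: [0.4341, 0.0345, 0.0345]
orientation: [0.747, -0.665, 0.0, -0.001]
wrist_force: [3.4, 1.4, 5.0]
grip_width: -0.0
gripper_force: 2.3
```

jog_arm(
  steps=[
    [[0, 0, 0.004, 0, 0, 0], [0, 0, 0.008, 0, 0, 0], [0, 0, 0.008, 0, 0, 0]],
  ],
)

```text
time: 12.15
eef_pos: [0.4343, 0.0345, 0.0336]
orientation: [0.747, -0.665, 0.001, -0.001]
wrist_force: [-6.0, 2.8, 31.1]
grip_width: 0.002
gripper_force: 15.8
```

```bash
python3 - <<'E'
from h import *
plan((.433,.033,.15,6.6),(.614,-.131,.15,6.6),(.614,-.131,.0275,6.6))
E
```

```text
t 12.2 pos [0.4343 0.0345 0.0336] psi 6.7 F [-6.0397  2.7864 31.0917] w 0.002 gf 15.763623897219077
[0.0042, 0.0038, -0.3881, -0.0007, 0.0001, 0.0004] rows>= 2
[0.6173, -0.5319, -0.3871, -0.0007, 0.0001, 0.0004] rows>= 5
[0.6174, -0.5309, 0.0212, -0.0007, 0.0001, 0.0004] rows>= 4
```

jog_arm(
  steps=[
    [[0, 0, -0.15, 0, 0, 0], [0, 0, -0.35, 0, 0, 0], [0, 0, -0.39, 0, 0, 0]],
  ],
)

```text
time: 12.52
eef_pos: [0.4338, 0.0341, 0.1517]
orientation: [0.747, -0.665, 0.001, -0.002]
wrist_force: [1.3, -0.4, -0.6]
grip_width: 0.0
gripper_force: 0.0
```

jog_arm(
  steps=[
    [[0.615, -0.534, 0, 0, 0, 0], [0.615, -0.534, 0, 0, 0, 0], [0.615, -0.534, 0, 0, 0, 0], [0.615, -0.534, 0, 0, 0, 0], [0.615, -0.534, 0, 0, 0, 0], [0.615, -0.534, 0.1, 0, 0, 0], [0.615, -0.534, 0.3, 0, 0, 0], [0.615, -0.534, 0.37, 0, 0, 0], [0.615, -0.534, 0.4, 0, 0, 0], [0.615, -0.534, 0.4, 0, 0, 0]],
  ],
  hand=-1,
)

```text
time: 13.78
eef_pos: [0.6128, -0.1308, 0.0283]
orientation: [0.747, -0.665, -0.001, 0.001]
wrist_force: [0.3, 0.3, -0.2]
grip_width: 0.997
gripper_force: 0.0
```

```bash
python3 - <<'E'
from h import *
plan((.614,-.131,.0275,6.6))
E
```

```text
t 13.8 pos [ 0.6128 -0.1308  0.0283] psi 6.6 F [ 0.2844  0.2744 -0.1915] w 0.997 gf 0.0
[0.0012, -0.0037, 0.0027, 0.0005, 0.0, 0.0001] rows>= 1
```

jog_arm(
  steps=[
    [[0.001, -0.004, 0.003, 0, 0, 0], [0.001, -0.004, 0.003, 0, 0, 0], [0.001, -0.004, 0.003, 0, 0, 0], [0.001, -0.004, 0.003, 0, 0, 0], [0.001, -0.004, 0.003, 0, 0, 0], [0.001, -0.004, 0.003, 0, 0, 0], [0.001, -0.004, -0.1, 0, 0, 0], [0.001, -0.004, -0.3, 0, 0, 0], [0.001, -0.004, -0.5, 0, 0, 0], [0.001, -0.004, -0.5, 0, 0, 0]],
  ],
  hand=1,
  force=25,
)

```text
time: 15.02
eef_pos: [0.6179, -0.1313, 0.1856]
orientation: [0.747, -0.665, 0.004, -0.004]
wrist_force: [-1.0, 0.0, -1.2]
grip_width: -0.004
gripper_force: 0.0
```

```bash
python3 - <<'E'
from h import *
plan((.5,.41,.2,5.7),(.5,.12,.2,5.7))
E
```

```text
t 15.0 pos [ 0.6179 -0.1313  0.1856] psi 6.6 F [-0.9648  0.0409 -1.2411] w -0.004 gf 0.0
[-1.8376, 0.1811, -0.0529, -0.0036, -0.0004, 0.0052] rows>= 9
[-0.8774, 0.2929, -0.0528, -0.0036, -0.0004, 0.0052] rows>= 5
```

The gripper closed on nothing, so I'll look.

```bash
python3 - <<'E'
from h import *
snap('wrist','miss.png',1.2); frames(['frame2_mid'],.018); 
E
```

```text
frame2_mid 0.81 [172. 260.] [ 611.5 -131.6   49.6   70.     6.6]
```

View pics/miss.png

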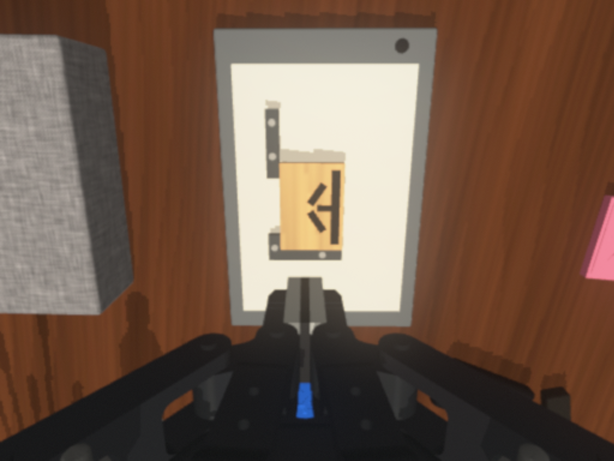

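Frame 2 is still flush at home (centre ~(311,205)). The fingers hadn't finished closing before the lift, so I'll regrasp with more time.

```bash
python3 - <<'E'
from h import *
plan((.6135,-.131,.0267,6.6))
E
```

```text
t 15.1 pos [ 0.615  -0.131   0.1802] psi 6.6 F [-0.1697  0.1132 -1.1283] w 0.003 gf 0.0
[-0.0003, 0.0064, 0.5115, -0.0009, 0.0001, -0.0001] rows>= 3
```

jog_arm(
  steps=[
    [[0, 0.005, 0, 0, 0, 0], [0, 0.005, 0, 0, 0, 0], [0, 0.005, 0, 0, 0, 0], [0, 0.005, 0.0, 0, 0, 0], [0, 0.005, 0.0, 0, 0, 0], [0, 0.005, 0.15, 0, 0, 0], [0, 0.005, 0.3, 0, 0, 0], [0, 0.005, 0.42, 0, 0, 0], [0, 0.005, 0.49, 0, 0, 0], [0, 0.005, 0.507, 0, 0, 0], [0, 0.005, 0.507, 0, 0, 0]],
  ],
  hand=-1,
)

```text
time: 16.5
eef_pos: [0.6136, -0.1313, 0.0269]
orientation: [0.747, -0.665, 0.0, -0.0]
wrist_force: [0.8, 0.9, -0.0]
grip_width: 0.996
gripper_force: 0.0
```

jog_arm(
  steps=[
    [[0, 0, 0, 0, 0, 0], [0, 0, 0, 0, 0, 0], [0, 0, 0, 0, 0, 0], [0, 0, 0, 0, 0, 0], [0, 0, 0, 0, 0, 0], [0, 0, 0, 0, 0, 0], [0, 0, 0, 0, 0, 0], [0, 0, 0, 0, 0, 0]],
  ],
  hand=1,
  force=25,
)

```text
time: 17.5
eef_pos: [0.6138, -0.1313, 0.028]
orientation: [0.747, -0.665, 0.001, -0.001]
wrist_force: [-1.1, 0.4, 5.5]
grip_width: 0.564
gripper_force: 24.9
```

jog_arm(
  steps=[
    [[0, 0, -0.1, 0, 0, 0], [0, 0, -0.3, 0, 0, 0], [0, 0, -0.5, 0, 0, 0], [-0.9, 0.15, -0.55, 0, 0, 0.002], [-0.9, 0.15, -0.55, 0, 0, 0.002], [-0.9, 0.15, -0.55, 0, 0, 0.002], [-0.9, 0.15, -0.55, 0, 0, 0.002], [-0.9, 0.15, -0.55, 0, 0, 0.002], [-0.9, 0.15, -0.55, 0, 0, 0.002]],
  ],
)

```text
time: 18.62
eef_pos: [0.5371, 0.1335, 0.1924]
orientation: [0.746, -0.666, 0.0, -0.001]
wrist_force: [-0.6, -1.3, 0.5]
grip_width: 0.562
gripper_force: 26.0
```

jog_arm(
  steps=[
    [[-0.9, 0.03, 0, 0, 0, 0.003], [-0.9, 0.03, 0, 0, 0, 0.003], [-0.9, 0.03, 0, 0, 0, 0.003], [-0.9, 0.03, 0, 0, 0, 0.003], [-0.9, 0.03, 0, 0, 0, 0.003], [-0.9, 0.03, 0, 0, 0, 0.003], [-0.9, 0.03, 0, 0, 0, 0.003], [-0.9, 0.03, 0, 0, 0, 0.003]],
  ],
)

```text
time: 19.62
eef_pos: [0.4997, 0.3977, 0.1919]
orientation: [0.741, -0.672, 0.0, -0.0]
wrist_force: [0.7, -0.4, -1.3]
grip_width: 0.562
gripper_force: 26.0
```

```bash
python3 - <<'E'
from h import *
plan((.5,.41,.2,5.7))
im=optics.camera('wrist');c=cam('wrist')
for l,z in[('tray_mid',.012),('tray',0)]: print(l,[(round(r['conf'],2),np.round(r['centre']),ray('wrist',r['centre'],z,c)) for r in optics.place_of('wrist',l)])
frames(['tray'],.012); frames(['frame3_mid','frame4_mid'],.008,'top')
ortho('tray.png',.62,.52,.25,.42,1.8,.012)
E
```

```text
t 19.6 pos [0.4997 0.3977 0.1919] psi 5.6 F [ 0.6653 -0.3736 -1.2857] w 0.562 gf 25.965186059474945
[-0.0407, -0.0049, -0.027, -0.0, 0.0, -0.0005] rows>= 1
tray_mid [(0.66, array([ 75., 266.]), array([0.4966, 0.3107]))]
tray [(0.9, array([ 74., 268.]), array([0.4946, 0.309 ]))]
tray 0.82 [ 92. 269.] [491.8 364.6 151.6 228.    5.8]
frame3_mid 0.88 [174. 380.] [ 575.4 -413.2   53.2   72.9  -44.9]
frame3_mid 0.34 [230. 225.] [433.7  34.1  23.6  23.9 -45.9]
frame4_mid 0.86 [174. 215.] [593.7  59.   53.5  71.   60.8]
frame4_mid 0.77 [266. 416.] [ 338.7 -489.9   53.8   72.   -58.3]
frame4_mid 0.77 [258. 282.] [ 349.5 -131.2   48.9   69.    -1. ]
```

View pics/tray.png

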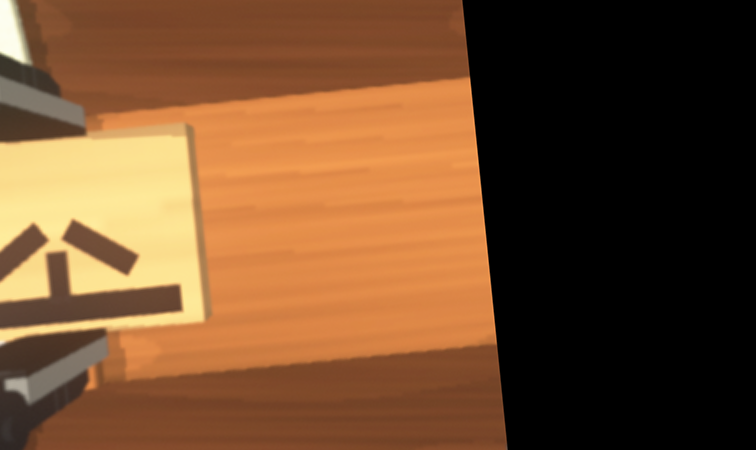

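The tray mid line is measured at (0.4967,0.311), yaw 5.7°. Row slots are at ±95 mm and 0. I'll place frame 2 in the left slot.

```bash
python3 - <<'E'
from h import *
plan((.4873,.4055,.05,5.7),(.4873,.4055,.0292,5.7))
E
```

```text
t 20.0 pos [0.4993 0.399  0.1917] psi 5.7 F [-0.604   0.5155  0.2939] w 0.562 gf 25.96477121114731
[-0.0255, 0.0376, 0.4724, -0.0, 0.0, -0.0001] rows>= 3
[-0.0255, 0.0376, 0.5418, -0.0, 0.0, -0.0001] rows>= 3
```

jog_arm(
  steps=[
    [[-0.0255, 0.0376, 0.1, 0, 0, 0], [-0.0255, 0.0376, 0.28, 0, 0, 0], [-0.0255, 0.0376, 0.44, 0, 0, 0], [-0.0255, 0.0376, 0.5, 0, 0, 0], [-0.0255, 0.0376, 0.53, 0, 0, 0], [-0.0255, 0.0376, 0.541, 0, 0, 0], [-0.0255, 0.0376, 0.541, 0, 0, 0], [-0.0255, 0.0376, 0.541, 0, 0, 0]],
  ],
)

```text
time: 20.98
eef_pos: [0.4876, 0.4063, 0.0305]
orientation: [0.741, -0.671, -0.0, -0.001]
wrist_force: [-0.5, 0.2, -0.3]
grip_width: 0.56
gripper_force: 26.0
```

jog_arm(
  steps=[
    [[0, 0, 0, 0, 0, 0], [0, 0, 0, 0, 0, 0], [0, 0, 0, 0, 0, 0], [0, 0, 0, 0, 0, 0], [0, 0, -0.1, 0, 0, 0], [0, 0, -0.3, 0, 0, 0], [0, 0, -0.55, 0, 0, 0], [0.9, -0.1, -0.6, 0, 0, 0], [0.9, -0.1, -0.6, 0, 0, 0], [0.9, -0.1, -0.6, 0, 0, 0], [0.9, -0.1, -0.6, 0, 0, 0], [0.9, -0.1, -0.6, 0, 0, 0]],
  ],
  hand=-1,
)

```text
time: 22.48
eef_pos: [0.5441, 0.1371, 0.21]
orientation: [0.741, -0.672, 0.0, -0.0]
wrist_force: [0.3, 1.3, 0.7]
grip_width: 1.001
gripper_force: 0.0
```

```bash
python3 - <<'E'
from h import *
plan((.5754,-.12,.2,-20),(.5754,-.413,.16,-44))
optics.camera('top'); frames(['frame2_mid'],.02,'top'); frames(['frame3_mid'],.008,'top')
E
```

```text
t 22.5 pos [0.5441 0.1371 0.21  ] psi 5.6 F [0.3454 1.2774 0.7017] w 1.001 gf 0.0
[0.863, -0.0208, 0.0331, -0.0002, 0.0001, 0.142] rows>= 5
[1.8351, 0.074, 0.1661, -0.0002, 0.0002, 0.2753] rows>= 9
frame2_mid 0.89 [216.  95.] [485.4 404.1  50.3  72.8   5.9]
frame3_mid 0.8 [176. 378.] [ 575.4 -411.7   54.9   71.1  -45.5]
```

jog_arm(
  steps=[
    [[0.92, 0.025, 0.03, 0, 0, 0.14], [0.92, 0.025, 0.03, 0, 0, 0.14], [0.92, 0.025, 0.03, 0, 0, 0.14], [0.92, 0.025, 0.03, 0, 0, 0.14], [0.92, 0.025, 0.03, 0, 0, 0.14], [0.92, 0.025, 0.03, 0, 0, 0.14], [0.92, 0.025, 0.03, 0, 0, 0.14]],
  ],
)

```text
time: 23.5
eef_pos: [0.564, -0.1344, 0.2001]
orientation: [-0.577, 0.816, 0.0, -0.0]
wrist_force: [0.6, -0.2, 0.2]
grip_width: 0.999
gripper_force: 0.0
```

```bash
python3 - <<'E'
from h import *
plan((.5754,-.4125,.17,-44.5))
E
```

```text
t 23.5 pos [ 0.564  -0.1344  0.2001] psi -19.5 F [ 0.5719 -0.2243  0.1705] w 0.999 gf 0.0
[0.8612, -0.3447, 0.1001, 0.0001, -0.0, 0.1391] rows>= 5
```

jog_arm(
  steps=[
    [[0.861, -0.345, 0.1, 0, 0, 0.139], [0.861, -0.345, 0.1, 0, 0, 0.139], [0.861, -0.345, 0.1, 0, 0, 0.139], [0.861, -0.345, 0.1, 0, 0, 0.139], [0.861, -0.345, 0.1, 0, 0, 0.139], [0.861, -0.345, 0.1, 0, 0, 0.139], [0.861, -0.345, 0.1, 0, 0, 0.139], [0.861, -0.345, 0.1, 0, 0, 0.139]],
  ],
)

```text
time: 24.5
eef_pos: [0.5759, -0.4118, 0.1708]
orientation: [-0.387, 0.922, -0.0, 0.0]
wrist_force: [-0.4, -1.2, -0.2]
grip_width: 0.996
gripper_force: 0.0
```

```bash
python3 - <<'E'
from h import *
optics.camera('wrist'); snap('wrist','f3.png',1); frames(['frame3_mid'])
plan((.5754,-.4125,.0168,-44.5))
E
```

```text
frame3_mid 0.84 [168. 249.] [ 577.5 -414.8   49.6   70.6  -43.2]
t 24.6 pos [ 0.5757 -0.4124  0.1709] psi -44.4 F [-0.433   0.3852 -0.4964] w 0.999 gf 0.0
[0.0011, 0.0009, 0.5136, -0.0002, 0.0001, 0.0004] rows>= 3
```

View pics/f3.png

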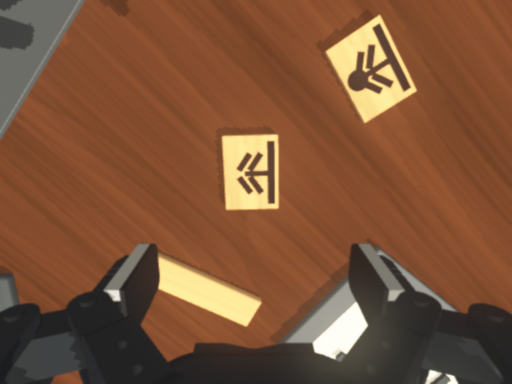

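Frame 3 (two leaf pairs, bare tip) is centred at (250,172), soil bar towards the robot. Grasping it.

jog_arm(
  steps=[
    [[0.001, -0.009, 0.2, 0, 0, -0.0065], [0.001, -0.009, 0.38, 0, 0, -0.0065], [0.001, -0.009, 0.47, 0, 0, -0.0065], [0.001, -0.009, 0.512, 0, 0, -0.0065], [0.001, -0.009, 0.512, 0, 0, -0.0065], [0.001, -0.009, 0.512, 0, 0, -0.0065]],
  ],
)

```text
time: 25.4
eef_pos: [0.578, -0.4159, 0.0185]
orientation: [-0.396, 0.918, -0.001, 0.001]
wrist_force: [-1.3, 0.5, 0.0]
grip_width: 1.005
gripper_force: 0.0
```

jog_arm(
  steps=[
    [[0, 0, 0, 0, 0, 0], [0, 0, 0, 0, 0, 0], [0, 0, 0, 0, 0, 0], [0, 0, 0, 0, 0, 0], [0, 0, 0, 0, 0, 0], [0, 0, 0, 0, 0, 0], [0, 0, 0, 0, 0, 0], [0, 0, 0, 0, 0, 0]],
  ],
  hand=1,
  force=25,
)

```text
time: 26.4
eef_pos: [0.5773, -0.4158, 0.018]
orientation: [-0.396, 0.918, -0.001, 0.0]
wrist_force: [-0.7, 1.5, 5.1]
grip_width: 0.564
gripper_force: 24.9
```

```bash
python3 - <<'E'
from h import *
plan((.577,-.414,.16,-43.2),(.6086,-.138,.16,6.6),(.6086,-.138,.0275,6.6))
E
```

```text
t 26.4 pos [ 0.5773 -0.4158  0.018 ] psi -43.3 F [-0.7433  1.4959  5.0822] w 0.564 gf 24.934380054473877
[-0.0037, 0.0042, -0.4734, -0.0004, 0.0001, -0.0008] rows>= 3
[-0.7451, 0.559, -0.4739, -0.0004, -0.0001, -0.2774] rows>= 6
[-0.745, 0.5595, -0.0323, -0.0004, -0.0001, -0.2774] rows>= 5
```

jog_arm(
  steps=[
    [[0, 0, -0.1, 0, 0, 0], [0, 0, -0.3, 0, 0, 0], [0, 0, -0.47, 0, 0, 0], [-0.745, 0.559, -0.474, 0, 0, -0.2774], [-0.745, 0.559, -0.474, 0, 0, -0.2774], [-0.745, 0.559, -0.474, 0, 0, -0.2774], [-0.745, 0.559, -0.474, 0, 0, -0.2774], [-0.745, 0.559, -0.474, 0, 0, -0.2774], [-0.745, 0.559, -0.474, 0, 0, -0.2774], [-0.745, 0.559, -0.474, 0, 0, -0.2774], [-0.745, 0.559, -0.474, 0, 0, -0.2774]],
  ],
)

```text
time: 27.78
eef_pos: [0.6082, -0.139, 0.1589]
orientation: [0.746, -0.666, -0.0, 0.0]
wrist_force: [0.7, -0.8, -1.4]
grip_width: 0.56
gripper_force: 26.0
```

```bash
python3 - <<'E'
from h import *
plan((.6086,-.138,.0285,6.6))
E
```

```text
t 27.8 pos [ 0.6082 -0.139   0.1589] psi 6.5 F [ 0.6551 -0.7833 -1.398 ] w 0.56 gf 25.981847941875458
[-0.0031, -0.0019, 0.4345, 0.0, -0.0, -0.0008] rows>= 3
```

jog_arm(
  steps=[
    [[-0.003, -0.002, 0.2, 0, 0, -0.001], [-0.003, -0.002, 0.36, 0, 0, -0.001], [-0.003, -0.002, 0.41, 0, 0, -0.001], [-0.003, -0.002, 0.4345, 0, 0, -0.001], [-0.003, -0.002, 0.4345, 0, 0, -0.001], [-0.003, -0.002, 0.4345, 0, 0, -0.001]],
  ],
)

```text
time: 28.52
eef_pos: [0.61, -0.137, 0.0303]
orientation: [0.748, -0.664, 0.001, -0.001]
wrist_force: [0.3, -0.6, -0.6]
grip_width: 0.559
gripper_force: 26.1
```

jog_arm(
  steps=[
    [[-0.007, -0.007, 0.001, 0, 0, 0], [-0.013, -0.013, 0.002, 0, 0, 0], [-0.018, -0.018, 0.002, 0, 0, 0], [-0.022, -0.022, 0.002, 0, 0, 0], [-0.025, -0.025, 0.003, 0, 0, 0], [-0.027, -0.027, 0.003, 0, 0, 0], [-0.027, -0.027, 0.003, 0, 0, 0]],
  ],
)

```text
time: 29.4
eef_pos: [0.6128, -0.1321, 0.0283]
orientation: [0.747, -0.664, -0.001, 0.004]
wrist_force: [-7.9, -21.3, 10.0]
grip_width: 0.562
gripper_force: 28.0
```

jog_arm(
  steps=[
    [[0, 0.0, 0, 0, 0, 0], [0, 0, 0, 0, 0, 0], [0, 0, 0, 0, 0, 0], [0, 0, 0, 0, 0, 0], [0, 0, -0.1, 0, 0, 0], [0, 0, -0.3, 0, 0, 0], [0, 0, -0.45, 0, 0, 0], [0, 0, -0.45, 0, 0, 0]],
  ],
  hand=-1,
)

```text
time: 30.4
eef_pos: [0.6185, -0.1277, 0.1673]
orientation: [0.748, -0.664, 0.003, -0.003]
wrist_force: [-0.1, 0.4, -0.5]
grip_width: 1.002
gripper_force: 0.0
```

```bash
python3 - <<'E'
from h import *
plan((.434,.034,.166,6.6),(.434,.034,.045,6.6))
ortho('home3.png',.67,-.06,.13,.14,5,.018); frames(['frame3_mid'],.018)
E
```

```text
t 30.4 pos [ 0.6185 -0.1277  0.1673] psi 6.8 F [-0.1006  0.3649 -0.5046] w 1.002 gf 0.0
[-0.6082, 0.5466, -0.0005, -0.0025, -0.0003, 0.0012] rows>= 4
[-0.6085, 0.5498, 0.4028, -0.0025, -0.0003, 0.0012] rows>= 5
frame3_mid 0.81 [174. 260.] [ 610.3 -131.6   51.3   71.3    6.8]
```

View pics/home3.png

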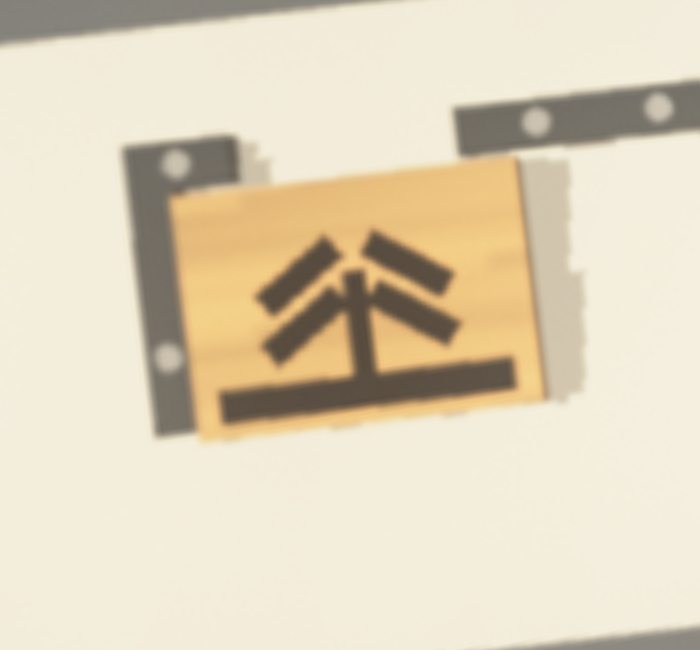

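There is a gap of about 8 px (1.5 mm) to the far fence, and the left side is flush. The grips have also been shallow. I'll regrip lower (TCP 13.5 mm above the surface) and push to the far fence.

```bash
python3 - <<'E'
from h import *
plan((.6125,-.1315,.0235,6.6))
E
```

```text
t 30.5 pos [ 0.616  -0.1275  0.1629] psi 6.8 F [ 0.1187  0.361  -0.1229] w 1.0 gf 0.0
[0.0119, 0.0135, 0.4648, -0.0003, 0.0001, 0.0009] rows>= 3
```

jog_arm(
  steps=[
    [[0.012, 0.0135, 0.2, 0, 0, 0], [0.012, 0.0135, 0.36, 0, 0, 0], [0.012, 0.0135, 0.43, 0, 0, 0], [0.012, 0.0135, 0.464, 0, 0, 0], [0.012, 0.0135, 0.464, 0, 0, 0], [0.012, 0.0135, 0.464, 0, 0, 0]],
  ],
)

```text
time: 31.25
eef_pos: [0.613, -0.1319, 0.0243]
orientation: [0.748, -0.664, 0.0, -0.0]
wrist_force: [0.3, -0.2, 0.0]
grip_width: 1.004
gripper_force: 0.0
```

jog_arm(
  steps=[
    [[0, 0, 0, 0, 0, 0], [0, 0, 0, 0, 0, 0], [0, 0, 0, 0, 0, 0], [0, 0, 0, 0, 0, 0], [0, 0, 0, 0, 0, 0], [0, 0, 0, 0, 0, 0], [0, 0, 0, 0, 0, 0], [0, 0, 0, 0, 0, 0]],
  ],
  hand=1,
  force=25,
)

```text
time: 32.25
eef_pos: [0.6128, -0.132, 0.0245]
orientation: [0.748, -0.664, 0.0, -0.0]
wrist_force: [-2.1, -0.6, 5.1]
grip_width: 0.571
gripper_force: 25.7
```

jog_arm(
  steps=[
    [[-0.001, -0.004, 0, 0, 0, 0], [-0.002, -0.008, 0, 0, 0, 0], [-0.003, -0.011, 0, 0, 0, 0], [-0.003, -0.011, 0, 0, 0, 0]],
  ],
)

```text
time: 32.75
eef_pos: [0.6134, -0.1317, 0.0244]
orientation: [0.748, -0.664, -0.001, 0.002]
wrist_force: [-10.1, -3.5, 12.7]
grip_width: 0.578
gripper_force: 26.3
```

jog_arm(
  steps=[
    [[-0.001, -0.003, -0.001, 0, 0, 0], [-0.002, -0.005, -0.002, 0, 0, 0], [-0.002, -0.005, -0.002, 0, 0, 0]],
  ],
)

```text
time: 33.12
eef_pos: [0.6141, -0.1316, 0.0245]
orientation: [0.747, -0.664, -0.001, 0.002]
wrist_force: [-8.3, -7.8, 9.1]
grip_width: 0.572
gripper_force: 26.0
```

jog_arm(
  steps=[
    [[0, 0.0, 0, 0, 0, 0], [0, 0, 0, 0, 0, 0], [0, 0, 0, 0, 0, 0], [0, 0, 0, 0, 0, 0], [0, 0, -0.1, 0, 0, 0], [0, 0, -0.3, 0, 0, 0], [0, 0, -0.45, 0, 0, 0], [0, 0, -0.45, 0, 0, 0], [0, 0, -0.45, 0, 0, 0]],
  ],
  hand=-1,
)

```text
time: 34.25
eef_pos: [0.6166, -0.1297, 0.1587]
orientation: [0.748, -0.664, -0.0, -0.0]
wrist_force: [0.9, 0.5, -0.5]
grip_width: 0.996
gripper_force: 0.0
```

```bash
python3 - <<'E'
from h import *
plan((.434,.034,.160,6.6))
ortho('home3b.png',.67,-.06,.13,.14,5,.018); frames(['frame3_mid'],.018)
E
```

```text
t 34.2 pos [ 0.6166 -0.1297  0.1587] psi 6.8 F [ 0.9227  0.5397 -0.4963] w 0.996 gf 0.0
[-0.6135, 0.5402, -0.0038, 0.0, 0.0001, 0.0009] rows>= 4
frame3_mid 0.8 [177. 256.] [ 613.1 -132.    49.9   70.9    6.8]
```

View pics/home3b.png

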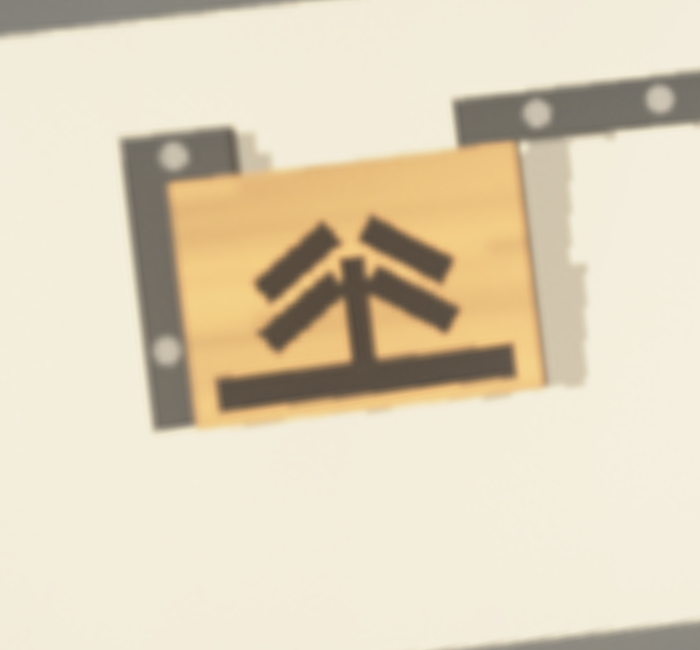

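Now flush on both fences, the same geometry as frame 2. Shutter next.

jog_arm(
  steps=[
    [[-0.612, 0.54, 0, 0, 0, 0.001], [-0.612, 0.54, 0, 0, 0, 0.001], [-0.612, 0.54, 0, 0, 0, 0.001], [-0.612, 0.54, 0, 0, 0, 0.001], [-0.612, 0.54, 0.15, 0, 0, 0.001], [-0.612, 0.54, 0.3, 0, 0, 0.001], [-0.612, 0.54, 0.36, 0, 0, 0.001], [-0.612, 0.54, 0.36, 0, 0, 0.001]],
  ],
  hand=1,
)

```text
time: 35.35
eef_pos: [0.4329, 0.0325, 0.0492]
orientation: [0.747, -0.665, -0.001, 0.003]
wrist_force: [-0.6, -0.4, 0.7]
grip_width: 0.003
gripper_force: 0.0
```

```bash
python3 - <<'E'
from h import *
plan((.434,.034,.033,6.6),(.434,.034,.15,6.6))
E
```

```text
t 35.4 pos [0.4329 0.0325 0.0492] psi 6.6 F [-0.6303 -0.3983  0.7445] w 0.003 gf 0.0
[-0.0045, -0.0044, 0.0539, 0.0016, -0.0007, -0.0] rows>= 1
[-0.0037, -0.0025, -0.3361, 0.0016, -0.0007, -0.0] rows>= 2
```

jog_arm(
  steps=[
    [[-0.004, -0.004, 0.02, 0, 0, 0], [-0.004, -0.004, 0.035, 0, 0, 0], [-0.004, -0.004, 0.045, 0, 0, 0], [-0.004, -0.004, 0.052, 0, 0, 0], [-0.004, -0.004, 0.054, 0, 0, 0], [-0.004, -0.004, 0.054, 0, 0, 0]],
  ],
)

```text
time: 36.1
eef_pos: [0.4359, 0.0348, 0.0351]
orientation: [0.747, -0.665, 0.0, -0.0]
wrist_force: [-0.5, 0.7, 3.8]
grip_width: -0.001
gripper_force: 2.1
```

jog_arm(
  steps=[
    [[0, 0, 0.006, 0, 0, 0], [0, 0, 0.01, 0, 0, 0], [0, 0, 0.012, 0, 0, 0], [0, 0, 0.012, 0, 0, 0]],
  ],
)

```text
time: 36.6
eef_pos: [0.4362, 0.0349, 0.0334]
orientation: [0.747, -0.665, 0.001, -0.001]
wrist_force: [-11.1, 1.1, 39.8]
grip_width: 0.002
gripper_force: 20.1
```

jog_arm(
  steps=[
    [[0, 0, -0.15, 0, 0, 0], [0, 0, -0.35, 0, 0, 0], [0, 0, -0.39, 0, 0, 0]],
  ],
)

```text
time: 36.98
eef_pos: [0.4369, 0.0352, 0.1516]
orientation: [0.747, -0.665, 0.001, -0.003]
wrist_force: [-0.3, 1.0, -0.7]
grip_width: -0.0
gripper_force: 0.0
```

jog_arm(
  steps=[
    [[0.6, -0.53, 0, 0, 0, 0], [0.6, -0.53, 0, 0, 0, 0], [0.6, -0.53, 0, 0, 0, 0], [0.6, -0.53, 0, 0, 0, 0], [0.6, -0.53, 0, 0, 0, 0], [0.6, -0.53, 0.1, 0, 0, 0], [0.6, -0.53, 0.2, 0, 0, 0], [0.6, -0.53, 0.3, 0, 0, 0], [0.6, -0.53, 0.3, 0, 0, 0]],
  ],
  hand=-1,
)

```text
time: 38.1
eef_pos: [0.6112, -0.1256, 0.0553]
orientation: [0.746, -0.665, -0.002, 0.002]
wrist_force: [-0.3, -0.2, 0.4]
grip_width: 0.999
gripper_force: 0.0
```

```bash
python3 - <<'E'
from h import *
plan((.6138,-.1315,.0235,6.6))
E
```

```text
t 38.1 pos [ 0.6112 -0.1256  0.0553] psi 6.6 F [-0.3382 -0.2005  0.4204] w 0.999 gf 0.0
[0.0206, -0.0071, 0.106, 0.0021, 0.0002, -0.0002] rows>= 1
```

jog_arm(
  steps=[
    [[0.0206, -0.007, 0.06, 0, 0, 0], [0.0206, -0.007, 0.1, 0, 0, 0], [0.0206, -0.007, 0.104, 0, 0, 0], [0.0206, -0.007, 0.104, 0, 0, 0]],
  ],
)

```text
time: 38.6
eef_pos: [0.6171, -0.1318, 0.0273]
orientation: [0.747, -0.665, 0.0, -0.0]
wrist_force: [-0.1, 0.1, 0.6]
grip_width: 1.006
gripper_force: 0.0
```

jog_arm(
  steps=[
    [[0, 0, 0, 0, 0, 0], [0, 0, 0, 0, 0, 0], [0, 0, 0, 0, 0, 0], [0, 0, 0, 0, 0, 0], [0, 0, 0, 0, 0, 0], [0, 0, 0, 0, 0, 0], [0, 0, 0, 0, 0, 0], [0, 0, 0, 0, 0, 0]],
  ],
  hand=1,
  force=25,
)

```text
time: 39.6
eef_pos: [0.6149, -0.1321, 0.0273]
orientation: [0.746, -0.665, -0.001, 0.001]
wrist_force: [-6.3, -0.5, 6.9]
grip_width: 0.569
gripper_force: 24.8
```

```bash
python3 - <<'E'
from h import *
plan((.6138,-.1315,.15,6.6),(.54,.13,.15,5.7))
E
```

```text
t 39.6 pos [ 0.6149 -0.1321  0.0273] psi 6.6 F [-6.2911 -0.4961  6.9221] w 0.569 gf 24.768949449062347
[-0.0026, 0.0048, -0.4089, 0.001, 0.0001, -0.0002] rows>= 2
[-0.8967, 0.1495, -0.4082, 0.001, 0.0001, 0.0048] rows>= 5
```

jog_arm(
  steps=[
    [[0, 0.004, -0.1, 0, 0, 0], [0, 0.004, -0.25, 0, 0, 0], [0, 0.004, -0.41, 0, 0, 0], [-0.9, 0.15, -0.41, 0, 0, 0.004], [-0.9, 0.15, -0.41, 0, 0, 0.004], [-0.9, 0.15, -0.41, 0, 0, 0.004], [-0.9, 0.15, -0.41, 0, 0, 0.004], [-0.9, 0.15, -0.41, 0, 0, 0.004], [-0.9, 0.15, -0.41, 0, 0, 0.004], [-0.9, 0.15, -0.41, 0, 0, 0.004]],
  ],
)

```text
time: 40.85
eef_pos: [0.5412, 0.1309, 0.1502]
orientation: [0.742, -0.67, 0.0, -0.0]
wrist_force: [0.5, -0.1, 0.1]
grip_width: 0.569
gripper_force: 26.1
```

```bash
python3 - <<'E'
from h import *
plan((.4967,.311,.15,5.7),(.4967,.311,.0293,5.7))
E
```

```text
t 40.9 pos [0.5412 0.1309 0.1502] psi 5.9 F [ 0.4932 -0.0728  0.0945] w 0.569 gf 26.051360964775085
[-0.6123, 0.0862, 0.0006, -0.0, 0.0, 0.001] rows>= 3
[-0.6123, 0.0863, 0.403, -0.0, 0.0, 0.001] rows>= 4
```

jog_arm(
  steps=[
    [[-0.612, 0.086, 0, 0, 0, 0.001], [-0.612, 0.086, 0, 0, 0, 0.001], [-0.612, 0.086, 0, 0, 0, 0.001], [-0.612, 0.086, 0.1, 0, 0, 0.001], [-0.612, 0.086, 0.25, 0, 0, 0.001], [-0.612, 0.086, 0.35, 0, 0, 0.001], [-0.612, 0.086, 0.385, 0, 0, 0.001], [-0.612, 0.086, 0.4, 0, 0, 0.001], [-0.612, 0.086, 0.403, 0, 0, 0.001], [-0.612, 0.086, 0.403, 0, 0, 0.001]],
  ],
)

```text
time: 42.1
eef_pos: [0.4974, 0.3116, 0.0302]
orientation: [0.741, -0.671, -0.0, -0.001]
wrist_force: [0.2, 0.6, -0.5]
grip_width: 0.569
gripper_force: 26.1
```

jog_arm(
  steps=[
    [[0, 0, 0, 0, 0, 0], [0, 0, 0, 0, 0, 0], [0, 0, 0, 0, 0, 0], [0, 0, 0, 0, 0, 0], [0, 0, -0.1, 0, 0, 0], [0, 0, -0.3, 0, 0, 0], [0, 0, -0.55, 0, 0, 0], [0.9, -0.05, -0.6, 0, 0, 0], [0.9, -0.05, -0.6, 0, 0, 0], [0.9, -0.05, -0.6, 0, 0, 0], [0.9, -0.05, -0.6, 0, 0, 0], [0.9, -0.05, -0.6, 0, 0, 0]],
  ],
  hand=-1,
)

```text
time: 43.6
eef_pos: [0.5385, 0.0411, 0.2097]
orientation: [0.74, -0.672, 0.0, -0.0]
wrist_force: [-0.9, 0.7, -0.8]
grip_width: 1.001
gripper_force: 0.0
```

```bash
python3 - <<'E'
from h import *
snap('top','top2.png'); frames(['frame2_mid','frame3_mid'],.02,'top'); frames(['frame4_mid'],.008,'top')
plan((.44,-.2,.2,-12),(.44,-.405,.17,-12))
E
```

```text
frame3_mid 0.63 [224. 384.] [ 439.8 -402.4   51.    71.   -11.9]
frame3_mid 0.58 [208. 125.] [495.7 312.1  47.8  70.6   7. ]
frame4_mid 0.94 [226. 383.] [ 440.1 -403.6   48.1   69.4  -10.7]
frame4_mid 0.79 [263. 415.] [ 338.8 -490.8   52.2   71.3  -58.5]
frame4_mid 0.68 [259. 282.] [ 349.5 -129.9   48.9   71.8   -1. ]
t 43.8 pos [0.5384 0.0439 0.2091] psi 5.6 F [0.1149 0.3237 0.5612] w 0.996 gf 0.0
[0.7768, 0.4061, 0.0302, 0.0, 0.0, 0.0979] rows>= 5
[1.4569, 0.473, 0.1301, 0.0, 0.0, 0.0979] rows>= 8
```

View pics/top2.png

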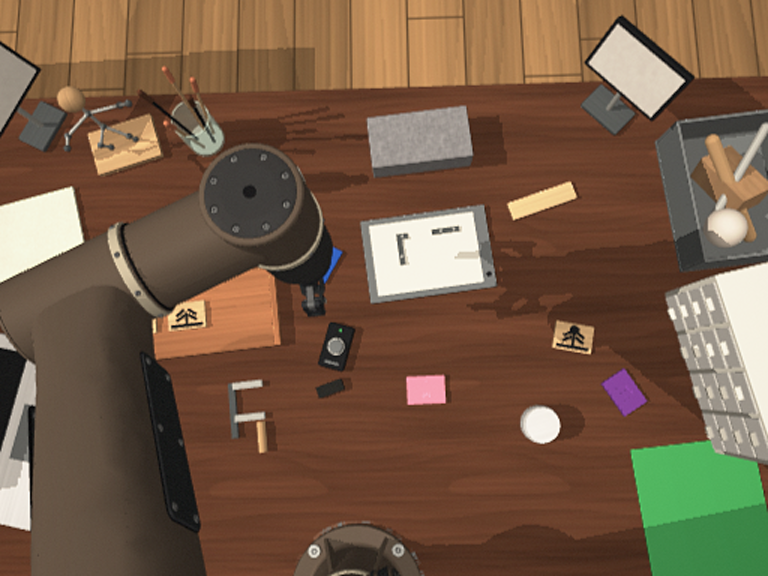

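Frame 3 lies on the board at (187,318). Frame 4 is where it was, at (573,337). I'll go to frame 4 at (0.440,-0.403), yaw about −11.5°.

jog_arm(
  steps=[
    [[0.77, 0.406, 0.03, 0, 0, 0.095], [0.77, 0.406, 0.03, 0, 0, 0.095], [0.77, 0.406, 0.03, 0, 0, 0.095], [0.77, 0.406, 0.03, 0, 0, 0.095], [0.77, 0.406, 0.03, 0, 0, 0.095], [0.77, 0.406, 0.03, 0, 0, 0.095]],
  ],
)

```text
time: 44.55
eef_pos: [0.4403, -0.1977, 0.2001]
orientation: [-0.633, 0.774, 0.0, 0.0]
wrist_force: [-0.4, 0.3, -0.2]
grip_width: 0.998
gripper_force: 0.0
```

jog_arm(
  steps=[
    [[0.68, -0.14, 0.12, 0, 0, 0], [0.68, -0.14, 0.12, 0, 0, 0], [0.68, -0.14, 0.12, 0, 0, 0], [0.68, -0.14, 0.12, 0, 0, 0], [0.68, -0.14, 0.12, 0, 0, 0], [0.68, -0.14, 0.12, 0, 0, 0], [0.68, -0.14, 0.12, 0, 0, 0]],
  ],
)

```text
time: 45.42
eef_pos: [0.4418, -0.4048, 0.1646]
orientation: [-0.634, 0.773, -0.0, 0.0]
wrist_force: [-0.0, 1.0, 0.1]
grip_width: 0.999
gripper_force: 0.0
```

```bash
python3 - <<'E'
from h import *
optics.camera('wrist'); frames(['frame4_mid'])
plan((.44,-.4035,.0138,-11.5))
E
```

```text
frame4_mid 0.91 [ 50. 355.] [ 340.3 -491.8   51.8   72.8  -57.1]
frame4_mid 0.65 [171. 253.] [ 441.8 -407.    51.    72.1  -11. ]
frame4_mid 0.15 [335. 170.] [ 558.4 -248.8   52.1   54.    14.9]
t 45.5 pos [ 0.4416 -0.4052  0.1647] psi -11.3 F [ 0.0127 -0.2959 -0.3188] w 0.997 gf 0.0
[-0.0045, 0.0068, 0.5031, -0.0003, -0.0001, 0.001] rows>= 3
```

jog_arm(
  steps=[
    [[0.006, 0.0, 0.2, 0, 0, 0], [0.006, 0.0, 0.38, 0, 0, 0], [0.006, 0.0, 0.47, 0, 0, 0], [0.006, 0.0, 0.503, 0, 0, 0], [0.006, 0.0, 0.503, 0, 0, 0], [0.006, 0.0, 0.503, 0, 0, 0]],
  ],
)

```text
time: 46.28
eef_pos: [0.4417, -0.4084, 0.0149]
orientation: [-0.633, 0.774, -0.001, 0.001]
wrist_force: [0.5, -0.0, -0.1]
grip_width: 1.001
gripper_force: 0.0
```

jog_arm(
  steps=[
    [[0, 0, 0, 0, 0, 0], [0, 0, 0, 0, 0, 0], [0, 0, 0, 0, 0, 0], [0, 0, 0, 0, 0, 0], [0, 0, 0, 0, 0, 0], [0, 0, 0, 0, 0, 0], [0, 0, 0, 0, 0, 0], [0, 0, 0, 0, 0, 0]],
  ],
  hand=1,
  force=25,
)

```text
time: 47.28
eef_pos: [0.441, -0.4081, 0.0143]
orientation: [-0.633, 0.774, -0.001, 0.0]
wrist_force: [-1.1, 1.1, 5.3]
grip_width: 0.575
gripper_force: 25.3
```

```bash
python3 - <<'E'
from h import *
plan((.442,-.407,.16,-11),(.6086,-.138,.16,6.6))
E
```

```text
t 47.3 pos [ 0.441  -0.4081  0.0143] psi -11.4 F [-1.1348  1.1018  5.3413] w 0.575 gf 25.284625589847565
[-0.0041, -0.0031, -0.4858, -0.0004, -0.0001, -0.0023] rows>= 3
[-0.9929, -0.3701, -0.4857, -0.0003, -0.0002, -0.1] rows>= 6
```

jog_arm(
  steps=[
    [[0, 0, -0.1, 0, 0, 0], [0, 0, -0.3, 0, 0, 0], [0, 0, -0.48, 0, 0, 0], [-0.993, -0.37, -0.486, 0, 0, -0.1], [-0.993, -0.37, -0.486, 0, 0, -0.1], [-0.993, -0.37, -0.486, 0, 0, -0.1], [-0.993, -0.37, -0.486, 0, 0, -0.1], [-0.993, -0.37, -0.486, 0, 0, -0.1], [-0.993, -0.37, -0.486, 0, 0, -0.1], [-0.993, -0.37, -0.486, 0, 0, -0.1], [-0.993, -0.37, -0.486, 0, 0, -0.1]],
  ],
)

```text
time: 48.65
eef_pos: [0.6076, -0.1389, 0.1591]
orientation: [0.746, -0.666, -0.0, 0.0]
wrist_force: [-0.3, 0.1, 0.1]
grip_width: 0.572
gripper_force: 26.6
```

```bash
python3 - <<'E'
from h import *
plan((.6086,-.138,.0246,6.6))
E
```

```text
t 48.6 pos [ 0.6076 -0.1389  0.1591] psi 6.5 F [-0.2535  0.0729  0.091 ] w 0.572 gf 26.552706956863403
[-0.0027, -0.0037, 0.4484, 0.0001, 0.0, -0.0005] rows>= 3
```

jog_arm(
  steps=[
    [[-0.003, -0.003, 0.2, 0, 0, -0.001], [-0.003, -0.003, 0.36, 0, 0, -0.001], [-0.003, -0.003, 0.42, 0, 0, -0.001], [-0.003, -0.003, 0.4484, 0, 0, -0.001], [-0.003, -0.003, 0.4484, 0, 0, -0.001], [-0.003, -0.003, 0.4484, 0, 0, -0.001]],
  ],
)

```text
time: 49.4
eef_pos: [0.6102, -0.137, 0.0261]
orientation: [0.748, -0.664, 0.001, -0.001]
wrist_force: [0.7, -0.2, 0.0]
grip_width: 0.573
gripper_force: 26.6
```

jog_arm(
  steps=[
    [[-0.007, -0.007, 0, 0, 0, 0], [-0.013, -0.013, 0, 0, 0, 0], [-0.017, -0.017, 0.0, 0, 0, 0], [-0.02, -0.021, 0, 0, 0, 0], [-0.022, -0.024, 0, 0, 0, 0], [-0.023, -0.027, 0, 0, 0, 0], [-0.023, -0.027, 0, 0, 0, 0]],
  ],
)

```text
time: 50.28
eef_pos: [0.613, -0.1329, 0.0247]
orientation: [0.747, -0.664, -0.001, 0.004]
wrist_force: [-7.3, -20.9, 6.1]
grip_width: 0.574
gripper_force: 27.1
```

The left stop is firmly in contact. I'll ease off there and push towards the far fence.

jog_arm(
  steps=[
    [[0.005, -0.003, 0, 0, 0, 0], [0.005, -0.006, 0, 0, 0, 0], [0.005, -0.009, 0, 0, 0, 0], [0.005, -0.009, 0, 0, 0, 0]],
  ],
)

```text
time: 50.78
eef_pos: [0.6151, -0.1328, 0.0244]
orientation: [0.747, -0.664, -0.002, 0.004]
wrist_force: [-11.0, -12.3, 6.4]
grip_width: 0.575
gripper_force: 27.2
```

jog_arm(
  steps=[
    [[0, -0.003, 0, 0, 0, 0], [0, -0.006, 0, 0, 0, 0], [0, -0.006, 0, 0, 0, 0]],
  ],
)

```text
time: 51.15
eef_pos: [0.6152, -0.1328, 0.0244]
orientation: [0.747, -0.665, -0.003, 0.005]
wrist_force: [-15.4, -12.3, 11.9]
grip_width: 0.576
gripper_force: 27.7
```

jog_arm(
  steps=[
    [[0, 0.0, 0, 0, 0, 0], [0, 0, 0, 0, 0, 0], [0, 0, 0, 0, 0, 0], [0, 0, 0, 0, 0, 0], [0, 0, -0.1, 0, 0, 0], [0, 0, -0.3, 0, 0, 0], [0, 0, -0.45, 0, 0, 0], [0, 0, -0.45, 0, 0, 0], [0, 0, -0.45, 0, 0, 0]],
  ],
  hand=-1,
)

```text
time: 52.28
eef_pos: [0.6207, -0.1298, 0.1593]
orientation: [0.748, -0.664, -0.0, -0.0]
wrist_force: [-0.1, 0.3, -0.2]
grip_width: 1.0
gripper_force: 0.0
```

```bash
python3 - <<'E'
from h import *
plan((.434,.034,.160,6.6))
ortho('home4.png',.67,-.06,.13,.14,5,.018); frames(['frame4_mid'],.018)
E
```

```text
t 52.3 pos [ 0.6207 -0.1298  0.1593] psi 6.8 F [-0.0904  0.2507 -0.2446] w 1.0 gf 0.0
[-0.6154, 0.5538, -0.0022, 0.0, 0.0001, 0.0009] rows>= 4
frame4_mid 0.84 [336. 247.] [599.6  37.3  40.6  56.9  61.5]
frame4_mid 0.72 [227. 507.] [ 389.7 -115.5    9.8   34.8   19.7]
frame4_mid 0.56 [177. 262.] [ 613.5 -131.5   50.1   69.5    6.7]
```

View pics/home4.png

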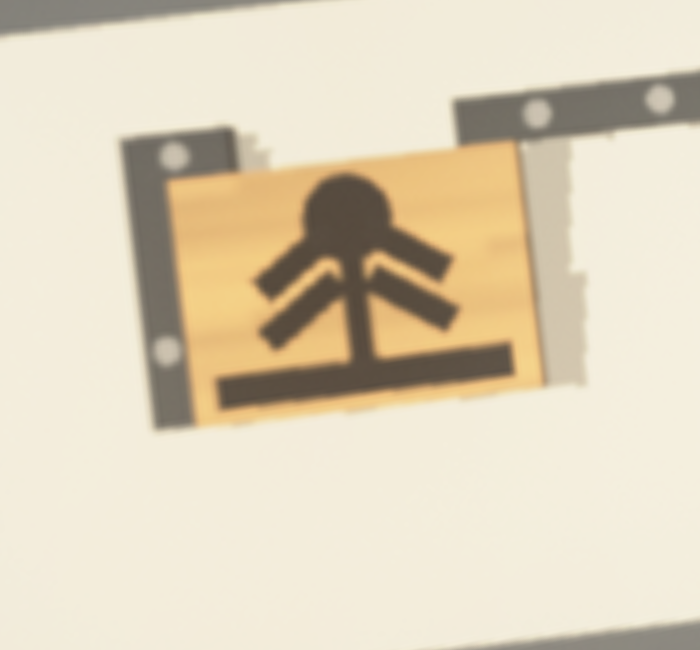

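Frame 4 is flush in the corner. Now the shutter.

jog_arm(
  steps=[
    [[-0.615, 0.553, 0, 0, 0, 0.001], [-0.615, 0.553, 0, 0, 0, 0.001], [-0.615, 0.553, 0, 0, 0, 0.001], [-0.615, 0.553, 0, 0, 0, 0.001], [-0.615, 0.553, 0.15, 0, 0, 0.001], [-0.615, 0.553, 0.3, 0, 0, 0.001], [-0.615, 0.553, 0.36, 0, 0, 0.001], [-0.615, 0.553, 0.36, 0, 0, 0.001]],
  ],
  hand=1,
)

```text
time: 53.38
eef_pos: [0.433, 0.0329, 0.0497]
orientation: [0.747, -0.665, -0.001, 0.002]
wrist_force: [-0.3, 0.2, -0.1]
grip_width: 0.0
gripper_force: 0.0
```

```bash
python3 - <<'E'
from h import *
plan((.434,.034,.033,6.6))
E
```

```text
t 53.4 pos [0.433  0.0329 0.0497] psi 6.6 F [-0.2663  0.2346 -0.0659] w 0.0 gf 0.0
[-0.0035, -0.004, 0.0556, 0.0015, -0.0007, -0.0] rows>= 1
```

jog_arm(
  steps=[
    [[-0.003, -0.003, 0.02, 0, 0, 0], [-0.003, -0.003, 0.035, 0, 0, 0], [-0.003, -0.003, 0.048, 0, 0, 0], [-0.003, -0.003, 0.056, 0, 0, 0], [-0.003, -0.003, 0.06, 0, 0, 0], [-0.003, -0.003, 0.062, 0, 0, 0], [-0.003, -0.003, 0.062, 0, 0, 0]],
  ],
)

```text
time: 54.25
eef_pos: [0.4358, 0.0348, 0.0339]
orientation: [0.747, -0.665, 0.0, -0.0]
wrist_force: [-3.2, 0.4, 15.5]
grip_width: -0.002
gripper_force: 7.7
```

15.5 N, so the button is bottomed out. Back to frame 4.

jog_arm(
  steps=[
    [[0, 0, -0.15, 0, 0, 0], [0, 0, -0.35, 0, 0, 0], [0, 0, -0.39, 0, 0, 0]],
  ],
)

```text
time: 54.62
eef_pos: [0.437, 0.0354, 0.1536]
orientation: [0.747, -0.665, 0.001, -0.003]
wrist_force: [-0.4, 0.1, -0.4]
grip_width: 0.001
gripper_force: 0.0
```

jog_arm(
  steps=[
    [[0.615, -0.53, 0, 0, 0, 0], [0.615, -0.53, 0, 0, 0, 0], [0.615, -0.53, 0, 0, 0, 0], [0.615, -0.53, 0, 0, 0, 0], [0.615, -0.53, 0, 0, 0, 0], [0.615, -0.53, 0.1, 0, 0, 0], [0.615, -0.53, 0.2, 0, 0, 0], [0.615, -0.53, 0.3, 0, 0, 0], [0.615, -0.53, 0.3, 0, 0, 0], [0.615, -0.53, 0.3, 0, 0, 0]],
  ],
  hand=-1,
)

```text
time: 55.88
eef_pos: [0.6147, -0.1302, 0.0608]
orientation: [0.747, -0.665, 0.0, -0.0]
wrist_force: [0.7, 0.9, 0.1]
grip_width: 1.005
gripper_force: 0.0
```

```bash
python3 - <<'E'
from h import *
plan((.6138,-.1315,.0235,6.6))
E
```

```text
t 55.9 pos [ 0.6147 -0.1302  0.0608] psi 6.6 F [0.7497 0.9278 0.105 ] w 1.005 gf 0.0
[0.004, 0.0034, 0.1242, -0.0001, -0.0001, 0.0001] rows>= 1
```

jog_arm(
  steps=[
    [[0.004, 0.0034, 0.06, 0, 0, 0], [0.004, 0.0034, 0.1, 0, 0, 0], [0.004, 0.0034, 0.124, 0, 0, 0], [0.004, 0.0034, 0.124, 0, 0, 0], [0.004, 0.0034, 0.124, 0, 0, 0]],
  ],
)

```text
time: 56.5
eef_pos: [0.6138, -0.1317, 0.0229]
orientation: [0.747, -0.665, 0.0, -0.0]
wrist_force: [1.0, -0.4, -0.0]
grip_width: 1.0
gripper_force: 0.0
```

jog_arm(
  steps=[
    [[0, 0, 0, 0, 0, 0], [0, 0, 0, 0, 0, 0], [0, 0, 0, 0, 0, 0], [0, 0, 0, 0, 0, 0], [0, 0, 0, 0, 0, 0], [0, 0, 0, 0, 0, 0], [0, 0, 0, 0, 0, 0], [0, 0, 0, 0, 0, 0]],
  ],
  hand=1,
  force=25,
)

```text
time: 57.5
eef_pos: [0.6139, -0.1317, 0.0233]
orientation: [0.747, -0.665, 0.0, -0.0]
wrist_force: [-2.2, 0.7, 4.9]
grip_width: 0.579
gripper_force: 26.3
```

```bash
python3 - <<'E'
from h import *
plan((.6138,-.1315,.15,6.6),(.54,.13,.15,5.7))
frames(['frame2_mid','frame3_mid'],.02,'top')
E
```

```text
t 57.5 pos [ 0.6139 -0.1317  0.0233] psi 6.6 F [-2.1788  0.7161  4.8573] w 0.579 gf 26.325798332691193
[-0.0008, -0.0002, -0.4224, -0.0002, -0.0, -0.0] rows>= 3
[-0.8949, 0.1441, -0.4226, -0.0002, -0.0, 0.005] rows>= 5
frame3_mid 0.63 [224. 384.] [ 439.8 -402.4   51.    71.   -11.9]
frame3_mid 0.58 [208. 125.] [495.7 312.1  47.8  70.6   7. ]
```

jog_arm(
  steps=[
    [[0, 0, -0.1, 0, 0, 0], [0, 0, -0.25, 0, 0, 0], [0, 0, -0.42, 0, 0, 0], [-0.9, 0.145, -0.42, 0, 0, 0.005], [-0.9, 0.145, -0.42, 0, 0, 0.005], [-0.9, 0.145, -0.42, 0, 0, 0.005], [-0.9, 0.145, -0.42, 0, 0, 0.005], [-0.9, 0.145, -0.42, 0, 0, 0.005], [-0.9, 0.145, -0.42, 0, 0, 0.005], [-0.9, 0.145, -0.42, 0, 0, 0.005], [-0.9, 0.145, -0.42, 0, 0, 0.005]],
  ],
)

```text
time: 58.98
eef_pos: [0.5395, 0.1305, 0.1486]
orientation: [0.741, -0.672, -0.0, 0.0]
wrist_force: [0.0, -0.7, -0.6]
grip_width: 0.576
gripper_force: 26.8
```

```bash
python3 - <<'E'
from h import *
plan((.506,.2165,.0256,5.7))
E
```

```text
t 59.0 pos [0.5395 0.1305 0.1486] psi 5.6 F [ 0.0303 -0.6645 -0.5586] w 0.576 gf 26.82469815015793
[-0.2963, 0.0831, 0.4098, 0.0001, -0.0001, -0.0005] rows>= 3
```

jog_arm(
  steps=[
    [[-0.296, 0.083, 0, 0, 0, 0], [-0.296, 0.083, 0, 0, 0, 0], [-0.296, 0.083, 0, 0, 0, 0], [-0.296, 0.083, 0.15, 0, 0, 0], [-0.296, 0.083, 0.28, 0, 0, 0], [-0.296, 0.083, 0.37, 0, 0, 0], [-0.296, 0.083, 0.4, 0, 0, 0], [-0.296, 0.083, 0.41, 0, 0, 0], [-0.296, 0.083, 0.41, 0, 0, 0], [-0.296, 0.083, 0.41, 0, 0, 0]],
  ],
)

```text
time: 60.22
eef_pos: [0.5064, 0.2178, 0.0268]
orientation: [0.741, -0.671, 0.0, -0.001]
wrist_force: [-0.2, -0.5, -0.6]
grip_width: 0.577
gripper_force: 26.8
```

jog_arm(
  steps=[
    [[0, 0, 0, 0, 0, 0], [0, 0, 0, 0, 0, 0], [0, 0, 0, 0, 0, 0], [0, 0, 0, 0, 0, 0], [0, 0, -0.1, 0, 0, 0], [0, 0, -0.3, 0, 0, 0], [0, 0, -0.55, 0, 0, 0], [0.95, 0, -0.6, 0, 0, 0], [0.95, 0, -0.6, 0, 0, 0], [0.95, 0, -0.6, 0, 0, 0], [0.95, 0, -0.6, 0, 0, 0], [0.95, 0, -0.6, 0, 0, 0]],
  ],
  hand=-1,
)

```text
time: 61.72
eef_pos: [0.5339, -0.0688, 0.2061]
orientation: [0.741, -0.672, 0.0, -0.0]
wrist_force: [1.0, 0.2, -0.4]
grip_width: 0.998
gripper_force: 0.0
```

jog_arm(
  steps=[
    [[0.5, 0, 0, 0, 0, 0], [0.5, 0, 0, 0, 0, 0], [0.5, 0, 0, 0, 0, 0], [0.5, 0, 0, 0, 0, 0], [0.5, 0, 0, 0, 0, 0]],
  ],
)

```text
time: 62.35
eef_pos: [0.5487, -0.2151, 0.2055]
orientation: [0.741, -0.671, -0.0, 0.0]
wrist_force: [0.2, 0.4, 0.5]
grip_width: 0.998
gripper_force: 0.0
```

```bash
python3 - <<'E'
from h import *
plan()
snap('top','end.png'); frames(['frame2_mid','frame3_mid','frame4_mid'],.02,'top'); frames(['tray'],.012,'top')
E
```

```text
t 62.4 pos [ 0.5487 -0.2151  0.2055] psi 5.7 F [0.2499 0.4133 0.5235] w 0.998 gf 0.0
frame2_mid 0.84 [215.  94.] [486.  404.   50.8  71.    2.8]
frame2_mid 0.33 [183. 278.] [ 577.5 -126.5  114.3  202.     6.6]
frame3_mid 0.57 [206. 124.] [494.6 312.4  54.4  73.7   1.5]
frame4_mid 0.83 [260. 282.] [ 349.6 -130.8   48.4   68.2   -1. ]
frame4_mid 0.73 [209. 158.] [503.1 223.7  50.9  58.5   5.9]
frame4_mid 0.58 [264. 417.] [ 339.7 -486.4   52.2   69.2  -58.5]
tray 0.69 [210. 110.] [492.5 331.5 153.6 306.7   5.3]
tray 0.26 [209. 122.] [495.7 314.2  51.2  72.6   5.5]
tray 0.25 [208. 157.] [503.  227.6  53.5  55.6   5.1]
```

View pics/end.png

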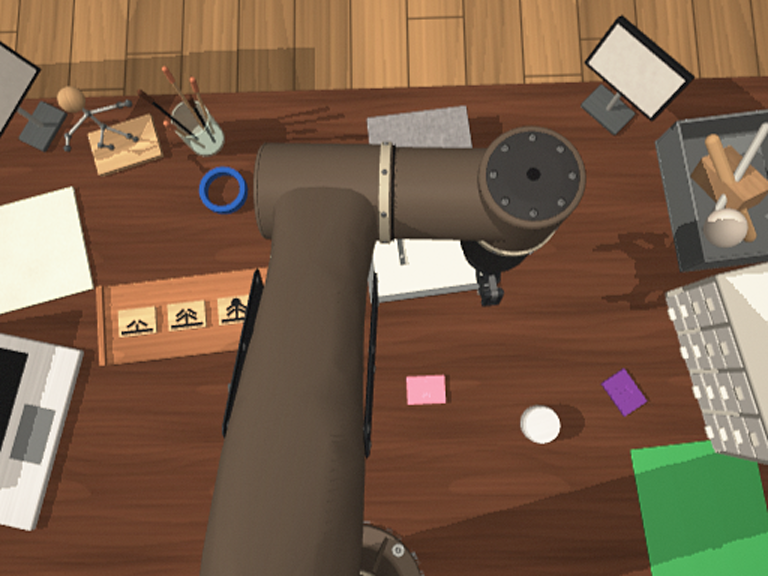

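The three shot frames lie in a row on the board at (137,321), (187,317) and (235,310), upright and in order. The arm is clear, so I'm handing in.

```bash
python3 -c "
from h import *
print(sign_off())"
```

```text
the job is handed in; nothing more can be done
None
```

I shot frames 2, 3 and 4 in order of growth (frame 1 was absent), laid them upright in order along the middle of the board, and handed the job in at about 62 s; no verdict came back.

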